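Put cleaned feedthroughs away in the dry cabinet

TASK

Put the cleaned metal feedthroughs away in the dry cabinet: swing the latch bar well clear of the tray, pull the tray out to its stop with the hook in the finger hole of its tongue (do not pull it open with the gripper's fingers), and stand every feedthrough upright on the tray floor. Then push the tray fully home, swing the latch bar back across its front to secure it, and leave the hook standing on its black mat. Leave the beakers and the spray can alone.

Things in the scene. Friction and masses are not known exactly. Their poses are not given: they have to be found in the camera images.
- cabinet: Low fixed dry cabinet, aluminium with clear roof, 290 wide (y), 150 deep (x), 98 mm high, open front towards the robot (-x), turned up to 0.12 rad. Origin: middle of the front edge, on the bench; x points into it, z up. A grey block (26 mm wide, 77 high, from 29 mm before to 21 mm behind the front edge) at its right front corner, y = -158 mm, carries the latch.
- tray (a joint): Tray of the cabinet, slides out along the cabinet's -x: 0 = fully home, 0.115 m = fully out at its stop. Stiff: it moves with about 2 to 5 N and stays where left.
- tray_floor (a point): Frame moving with the tray: middle of its front panel's inner face, on the tray floor, 14 mm above the bench. x into the cabinet, y left, z up. Floor x 0 to 130, y -130 to 130 mm; side and back walls 25 mm high. Panel 8 mm thick, 280 wide, top 73 mm above the floor. Fully out, x 0 to 115 is open from above; the rest is under the roof, which clears standing parts by 10 mm.
- tray_hole (a point): Centre of the square finger hole, 28 x 28 mm, in the upper face (61 mm above the bench) of the level steel tongue, 6 mm thick and 56 wide, that sticks out 50 mm from the tray's front panel. The hole goes down through the tongue; its centre is 25 mm from the panel's outer face and from the tongue's front edge. Axes as tray_floor.
- latch (a joint): Latch bar, on an upright pivot at the cabinet's right front corner: 0 = across the tray's front (secured); grows anticlockwise seen from above; 1.57 rad = pointing out towards the robot (-x), stop at 2.8. Clear of the tray above 1.4 rad; below that it blocks the tray. Light, about 1 N at the knob; stays where left.
- latch_pivot (a point): On the latch's pivot axis, at the middle of the bar's thickness, 85.5 mm above the bench. The bar is 12 x 12 mm and reaches 87 mm from the pivot.
- latch_knob (a point): Middle of the top of the upright round black knob near the free end of the latch bar, 80 mm from the pivot, 135.5 mm above the bench. The knob is 22 mm across and 44 mm tall above the bar. Its axis is 18 mm in front of the cabinet's front edge when the latch lies across the tray.
- hook: Loose hook tool, 0.15 kg: a grey handle block 70 x 40 x 34 mm (x, y, z) with a steel rod 10 mm thick that leaves its front end (+x) 28 mm above its underside and bends straight down at x = 68 mm, ending 3 mm above the underside's level. The gap under the rod (its lower side 23 mm above the underside) is for the tongue. Origin: middle of the handle's underside, z up; it stands on its handle.
- hook_tip (a point): Lowest point of the hook's down-turned end, 68 mm ahead (+x) of the hook's origin and 3 mm above the level of its underside. Diameter there 10 mm.
- hook_mat: Black rubber mat, 240 x 140 mm, 3 mm thick, fixed, to the robot's right. Origin: middle of its underside, x along its length. The hook belongs standing anywhere on it.
- part_mat: Blue cloth-covered mat, 190 x 190 mm, 3 mm thick, fixed, to the robot's left; the feedthroughs stand on it at the start. Origin: middle of its underside.
- part0: Steel feedthrough (up to four all alike, two to four are present): a round flange 56 mm across and 12 mm thick with an upright round stem 22 mm across, 68 mm tall in all, 0.25 kg. Origin: middle of the flange's underside; z along the stem.
- part1: Steel feedthrough (up to four all alike, two to four are present): a round flange 56 mm across and 12 mm thick with an upright round stem 22 mm across, 68 mm tall in all, 0.25 kg. Origin: middle of the flange's underside; z along the stem.
- part2: Steel feedthrough (up to four all alike, two to four are present): a round flange 56 mm across and 12 mm thick with an upright round stem 22 mm across, 68 mm tall in all, 0.25 kg. Origin: middle of the flange's underside; z along the stem.
- part3: Steel feedthrough (up to four all alike, two to four are present): a round flange 56 mm across and 12 mm thick with an upright round stem 22 mm across, 68 mm tall in all, 0.25 kg. Origin: middle of the flange's underside; z along the stem.
- beaker: Glass beaker, 70 mm across, 95 mm tall. Not to be moved.
- small_beaker: Small glass beaker, 56 mm across, 70 mm tall. Not to be moved.
- spray_can: Green spray can, 56 mm across, 190 mm tall. Not to be moved.
Not all that is in view belongs to the job. Of the things that look like the hook, take the one that is farthest from the robot's base at the start.

How it is judged:
On the way, in this order (a step that is already met when the one before it is completed fails the run):
1. the latch bar is swung clear (beyond 1.4 rad) while the tray is still home (value of joint latch above 1.4 rad and value of joint tray below 0.015 m), for 0.2 s.
2. the tray is pulled out at least 105 mm with the hook's tip down in its finger hole (value of joint tray above 0.105 m and x of hook_tip in the frame of tray_hole between -0.02 and 0.02 m and y of hook_tip in the frame of tray_hole between -0.02 and 0.02 m and z of hook_tip in the frame of tray_hole below 0 m), for 0.1 s.
3. every feedthrough stands upright on the floor of the pulled-out tray, let go (value of joint tray above 0.06 m and x of part0 in the frame of tray_floor between 0 and 0.13 m and y of part0 in the frame of tray_floor between -0.13 and 0.13 m and z of part0 in the frame of tray_floor between -0.006 and 0.008 m and angle between each of part0, part1, part2, part3's own z axis and vertical below 0.15 rad and contact force between each of part0, part1, part2, part3 and the fingers below 0.3 N and x of part1 in the frame of tray_floor between 0 and 0.13 m and y of part1 in the frame of tray_floor between -0.13 and 0.13 m and z of part1 in the frame of tray_floor between -0.006 and 0.008 m and x of part2 in the frame of tray_floor between 0 and 0.13 m and y of part2 in the frame of tray_floor between -0.13 and 0.13 m and z of part2 in the frame of tray_floor between -0.006 and 0.008 m and x of part3 in the frame of tray_floor between 0 and 0.13 m and y of part3 in the frame of tray_floor between -0.13 and 0.13 m and z of part3 in the frame of tray_floor between -0.006 and 0.008 m), for 0.3 s.
4. the tray is pushed home (within 6 mm) with the latch still clear (value of joint tray below 0.006 m and value of joint latch above 1 rad), for 0.2 s.
At the end, for the whole second after the job is handed in: The tray is home within 6 mm, the latch bar lies across its front (below 0.15 rad), every feedthrough present stands upright (within 0.15 rad) on the tray floor, and the hook stands upright on its handle with the middle of the handle over the black mat, all at rest (value of joint tray below 0.006 m and value of joint latch below 0.15 rad and x of part0 in the frame of tray_floor between 0 and 0.13 m and y of part0 in the frame of tray_floor between -0.13 and 0.13 m and z of part0 in the frame of tray_floor between -0.006 and 0.008 m and angle between each of part0, part1, part2, part3's own z axis and vertical below 0.15 rad and linear speed of each of part0, part1, part2, part3, hook below 0.02 m/s and x of part1 in the frame of tray_floor between 0 and 0.13 m and y of part1 in the frame of tray_floor between -0.13 and 0.13 m and z of part1 in the frame of tray_floor between -0.006 and 0.008 m and x of part2 in the frame of tray_floor between 0 and 0.13 m and y of part2 in the frame of tray_floor between -0.13 and 0.13 m and z of part2 in the frame of tray_floor between -0.006 and 0.008 m and x of part3 in the frame of tray_floor between 0 and 0.13 m and y of part3 in the frame of tray_floor between -0.13 and 0.13 m and z of part3 in the frame of tray_floor between -0.006 and 0.008 m and x of hook in the frame of hook_mat between -0.12 and 0.12 m and y of hook in the frame of hook_mat between -0.07 and 0.07 m and height (world z) of hook below 0.012 m and angle between hook's own z axis and vertical below 0.2 rad); the robot touches nothing.
It fails at once if the gripper's fingers drag the tray open (fingers pressing the tray with over 1 N while it slides outwards) (contact force between the fingers and tray above 1 N and velocity of joint tray above 0.03 m/s and value of joint tray between 0.015 and 0.1 m).
It fails at once if the beaker is moved more than 30 mm (distance of beaker from where it was at the start of the episode above 0.03 m).
It fails at once if the small beaker is moved more than 30 mm (distance of small_beaker from where it was at the start of the episode above 0.03 m).
It fails at once if the spray can is moved more than 30 mm (distance of spray_can from where it was at the start of the episode above 0.03 m).
Of part0, part1, part2, part3 only 2 to 4 are there at a start; the rules pass over those that are not, and their reading is None.
At some moment in a run one of part0, part1, part2, part3, hook may be knocked a few centimetres aside while the robot is not near it.
Once in a run the grip may slacken for a moment while it holds something.
It also fails if it takes over 210 s, if anything falls off the work surface, if the arm or the gripper's body presses on something with over 40 N, if the wrist force passes 120 N, or if a joint passes its speed limit or range.

ROBOT

A 6-joint arm with a two-finger parallel gripper is mounted at the origin on the work surface. World frame = base frame: x ahead of the robot, y to its left, z up, the work surface at z = 0. Lengths are in m, angles in rad, forces in N, time in s.
With the tool pointing down it reaches from about 0.375 to 0.975 m from the base axis. Payload 3.8 kg.
Tool frame: the origin (TCP) lies midway between the tips of the shut fingers; the grasp point (between the pads) lies 19 mm behind it; z points along the fingers, y is the direction in which the jaws open and shut (so a half turn about z gives the same grasp; the last joint's range is limited). The gripper opens to 85 mm and grips with 20 to 120 N. Pads are 22 mm wide; open, the fingers measure 114 mm over their backs; the gripper's body (76 mm by 85 mm) begins 54 mm behind the grasp point. The pads swing forward as they close: fully open they stand 13 mm farther back than shut.
Start: joints at [1.072, 0.264, 1.604, -0, 1.274, -0.037], TCP at [0.301, 0.604, 0.231] pointing down, gripper open.
Joint ranges: [-2.63, 2.63], [-0.94, 2.18], [0.31, 2.57], [-1.31, 4.45], [0, 2.66], [-2.55, 2.55]. Speed limits (rad/s): [2.57, 2.57, 3.14, 3.14, 3.14, 3.14].

INTERFACE

Orientations are given as a rotation vector (axis times angle).
In Python, from workcell import bot gives the robot as it stands.
- The arm moves only by the shell command python3 -m inch 'ROWS' [FORCE]. ROWS is JSON, a list of rows, each an object of numbers: "dx", "dy", "dz": the shift along the tool's x, y, z in m; "ax", "ay", "az": the turn, a rotation vector about the tool's x, y, z in degrees; "fingers": the opening, from -1 (shut) to 1 (fully open). A call has 1 to 20 rows; each row is the pose to reach, as a shift and turn from the pose measured when the call began, along the tool's axes at that moment; what a row does not reach only later rows make up. A row lasts 1/8 s, in which the tool goes at most 62.5 mm and 10.7 degrees, less where a joint would pass 70% of its speed; a pose out of reach is approached as far as the arm can. A call with a gripper value outside its range is refused whole. The fingers move at their own pace and stop on an object; FORCE is the grip in N (left out, the last holds). Time passes only in rows, so rows that repeat a pose let the fingers close. It gives the time, the measured TCP pose, the force and the opening at its end, in the units of the state.
- bot.read_state(): the state, without advancing time (a new reading comes with each control period).
- bot.read_camera(name): name is "scene" or "top"; returns (picture, depth): 420x560x3 uint8, blue, green, red; 420x560 float32, m along the optical axis (not along the pixel's ray), 0 where there is no reading.
- bot.get_calibration(name): a dict with "intrinsics" (3x3 intrinsics, pixels), "view" (4x4, takes a point from world to camera coordinates). Camera axes: x right, y down, z forward; pixel columns grow to the right and rows downward; lengths in m; the calibration is good to about 2 mm. A picture is of the moment at which its call begins. get_calibration takes no time and is no camera call.
- bot.finish_job(): hands the job in, once; it reports no verdict.
Trained networks look in the newest picture that a camera, given by its name, has taken for a name from the list of things; names that differ only in an ending like _2 or _b are one class to them, and where a whole thing is asked for, a point or a joint stands for the part that bears it (a point fixed in the world has none). Each returns a list of dicts, best first, with "p" (0 to 1); they miss things now and then, are a little off and sometimes report something else, mostly with a low value. They report only what shows in the picture. A call takes as long as a camera call. They do not tell look-alikes from the thing itself.
- bot.masks_of(camera, thing): "region" (420x560 bool, what is visible of it) and "box" ([left, top, right, bottom] in pixels, round what is visible of it).
The state is a dict: "time": time; "q": joint angles; "joint_vel": joint speeds; "joint_torque": joint torques, N m; "tool_pos": TCP position; "tcp_rot": TCP orientation; "wrist_force": force on the tool from outside, world axes, zero at the start; "torque": the same for the moment, N m; "width": opening from 0.0 (shut) to 1.0 (fully open).
Only numpy, scipy, OpenCV 4.12 (cv2) and the standard library are available. Lean on these libraries where they do the work, as an engineer would, in place of code of your own. Each camera call takes 0.05 s, during which the arm holds its last target. There are 200 camera calls.

## Working session

There is one attempt and no reset: what is moved stays moved. The work goes in short steps, Python scripts to look and compute and a shell command to move; the robot and the scene stay as the last step left them, time stands still between calls to the robot, and variables do not carry over. Pictures are saved under pics/ and viewed, about 12 in all and at most 16, crops included, and the job is handed in when it is done.

```bash
ls; mkdir -p pics; cat > h.py <<'E'
import numpy as np, cv2
from scipy.spatial.transform import Rotation as R
from workcell import bot
def cam(n,save=None):
    im,d=bot.read_camera(n)
    if save: cv2.imwrite('pics/'+save,im)
    return im,d
def pts(n,d,mask=None):
    c=bot.get_calibration(n);K=np.array(c["intrinsics"]);V=np.array(c["view"])
    v,u=np.nonzero((d>0)&(mask if mask is not None else True))
    z=d[v,u];P=np.stack([(u-K[0,2])/K[0,0]*z,(v-K[1,2])/K[1,1]*z,z],1)
    return (P-V[:3,3])@V[:3,:3],u,v
def st():
    s=bot.read_state();r=R.from_rotvec(s["tcp_rot"])
    print('t',round(s["time"],2),'tcp',np.round(s["tool_pos"],4),'R',np.round(r.as_matrix(),3).tolist(),'w',round(s["width"],3),'F',np.round(s["wrist_force"],1),'q',np.round(s["q"],2))
    return s,r
def rel(p,yaw=None):
    """shift in tool axes to world TCP p; yaw: az (deg) for tool x axis at world angle yaw, pointing down"""
    s,r=st();print('d',np.round(r.inv().apply(np.array(p)-s["tool_pos"]),4))
    if yaw is not None:
        x=np.array([np.cos(yaw),np.sin(yaw),0]);z=np.array([0,0,-1.]);M=np.stack([x,np.cross(z,x),z],1)
        print('a',np.round((r.inv()*R.from_matrix(M)).as_rotvec(degrees=True),2))
E
python3 - <<'E'
from h import *
st()
for n in ['scene','top']:
    im,d=cam(n,n+'0.png');c=bot.get_calibration(n);V=np.array(c["view"]);print(n,np.round(-V[:3,:3].T@V[:3,3],3),np.round(V[2,:3],2),c["intrinsics"])
    for t in ['hook','part0','tray','latch','latch_knob','cabinet','beaker','small_beaker','spray_can','hook_mat','part_mat']:
        for m in bot.masks_of(n,t):
            P,u,v=pts(n,d,m["region"])
            if len(P): 
                zt=np.percentile(P[:,2],95);T=P[P[:,2]>zt-.008]
                print(t,round(m["p"],2),m["box"],'med',np.round(np.median(P,0),3),'top',np.round(T.mean(0),3),len(P))
E
```

```text
pics
t 0.0 tcp [0.3004 0.6036 0.2299] R [[-0.895, 0.446, -0.001], [0.446, 0.895, -0.002], [0.0, -0.002, -1.0]] w 0.996 F [-0.7 -0.2 -1.1] q [ 1.07  0.26  1.61  0.    1.27 -0.04]
scene [0.87  0.712 1.312] [-0.28 -0.49 -0.83] [[500.87025773   0.         275.72768554]
 [  0.         500.87025773 213.00401467]
 [  0.           0.           1.        ]]
hook 0.91 [231.2, 149.9, 267.8, 171.0] med [ 0.403 -0.279  0.034] top [ 0.4   -0.284  0.038] 367
hook 0.83 [291.0, 121.5, 309.9, 149.8] med [ 0.193 -0.285  0.032] top [ 0.191 -0.29   0.035] 285
hook 0.8 [319.5, 218.8, 338.1, 252.5] med [0.343 0.107 0.033] top [0.339 0.103 0.035] 407
hook 0.73 [283.6, 172.9, 312.7, 197.4] med [ 0.325 -0.109  0.032] top [ 0.323 -0.114  0.035] 386
hook 0.55 [197.3, 202.6, 212.2, 222.7] med [ 0.642 -0.086  0.103] top [ 0.639 -0.085  0.135] 158
part0 0.7 [342.0, 312.9, 364.7, 338.7] med [0.45  0.372 0.017] top [0.445 0.367 0.071] 353
part0 0.6 [288.7, 293.5, 306.5, 321.6] med [0.544 0.254 0.017] top [0.54  0.249 0.071] 336
tray 0.74 [150.7, 199.3, 246.0, 321.1] med [0.721 0.017 0.098] top [0.724 0.003 0.1  ] 67
[... 2308 characters left out ...]
] 171
cabinet 0.87 [230.4, 92.1, 342.4, 169.1] med [ 0.706 -0.006  0.099] top [ 0.722 -0.002  0.101] 6662
beaker 0.85 [396.6, 129.8, 428.8, 159.2] med [ 0.672 -0.38   0.052] top [ 0.667 -0.374  0.095] 617
small_beaker 0.6 [153.1, 114.2, 172.8, 136.7] med [0.735 0.349 0.041] top [0.729 0.344 0.071] 357
small_beaker 0.22 [235.9, 142.1, 336.8, 168.8] med [0.637 0.007 0.065] top [0.644 0.005 0.088] 819
spray_can 0.87 [365.5, 89.5, 395.8, 128.4] med [ 0.732 -0.261  0.172] top [ 0.745 -0.269  0.191] 741
hook_mat 0.69 [357.4, 183.1, 411.6, 272.4] med [ 0.428 -0.29   0.004] top [ 0.42  -0.29   0.006] 3446
part_mat 0.66 [137.8, 174.1, 211.4, 244.9] med [0.492 0.314 0.005] top [0.492 0.314 0.006] 3632
```

```bash
python3 - <<'E'
import cv2
im=cv2.imread('pics/top0.png');cv2.imwrite('pics/t0z.png',cv2.resize(im[70:350,120:440],None,fx=2.1,fy=2.1,interpolation=cv2.INTER_CUBIC))
E
```

```text
(no output)
```

View pics/t0z.png

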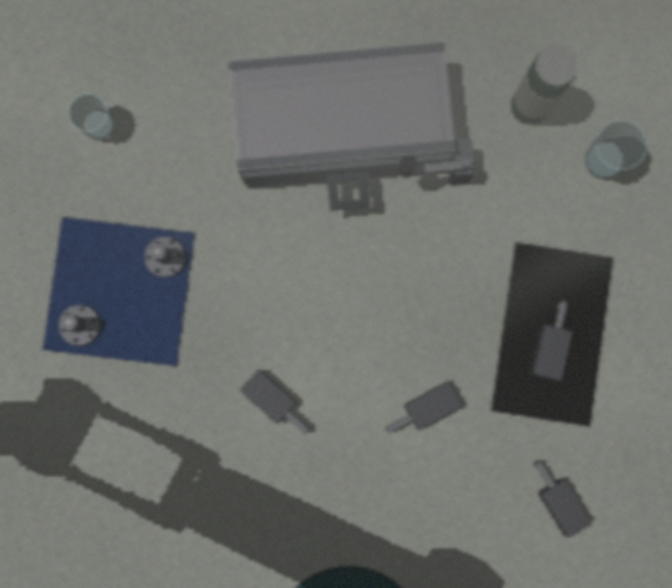

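View pics/scene0.png

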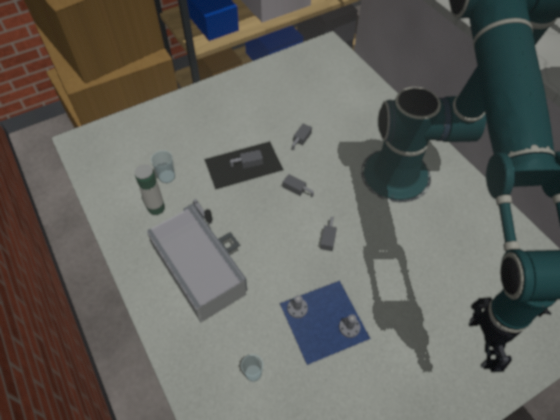

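The top view (crop factor 2.1, offset 120,70) shows two feedthroughs on the blue mat at about (79,322) and (163,256), and the hook on the black mat at (552,350) with its rod pointing up. The tongue hole is at (353,195) and the knob at (408,165). The other three hook look-alikes are nearer the base, so the hook on the mat is the right one. Next I fit the geometry.

```bash
python3 - <<'E'
from h import *
def best(n,t): return bot.masks_of(n,t)[0]
im,d=cam('top')
P,u,v=pts('top',d)
def sel(x0,x1,y0,y1,z0,z1): return P[(P[:,0]>x0)&(P[:,0]<x1)&(P[:,1]>y0)&(P[:,1]<y1)&(P[:,2]>z0)&(P[:,2]<z1)]
def rect(Q): 
    (c,s,a)=cv2.minAreaRect((Q[:,:2]*1000).astype(np.float32));print('  rect c',np.round(c,1),'size',np.round(s,1),'ang',round(a,2),len(Q))
roof=sel(.6,.9,-.2,.2,.093,.108);print('roof');rect(roof)
# front edge of roof: min x per y-bin
ys=np.arange(-.12,.13,.01);e=[(y,np.percentile(roof[abs(roof[:,1]-y)<.005][:,0],2)) for y in ys if (abs(roof[:,1]-y)<.005).sum()>5]
k=np.polyfit(*np.array(e).T,1);print('front edge x=',k)
pn=sel(.58,.68,-.15,.15,.078,.092);e=np.array([(y,np.median(pn[abs(pn[:,1]-y)<.005][:,0])) for y in ys if (abs(pn[:,1]-y)<.005).sum()>3]);print('panel top',np.polyfit(*e.T,1),e.round(3).tolist())
tg=sel(.55,.65,-.06,.08,.05,.07);print('tongue',tg.mean(0));rect(tg)
for z in (.5,): pass
kb=sel(.6,.67,-.12,-.05,.125,.145);print('knob',kb.mean(0),len(kb));rect(kb)
hk=sel(.33,.48,-.34,-.23,.025,.05);print('hook',hk.mean(0));rect(hk)
hh=hk[hk[:,2]>.0335]; rect(hh)
rod=sel(.42,.5,-.34,-.23,.015,.05);print('rod',rod.mean(0),rod[:,0].max(),rod[rod[:,0]>.455].mean(0) if len(rod) else '')
for c in [(.536,.249),(.443,.368)]:
    q=sel(c[0]-.03,c[0]+.03,c[1]-.03,c[1]+.03,.063,.08);print('part',q.mean(0),len(q))
    q=sel(c[0]-.04,c[0]+.04,c[1]-.04,c[1]+.04,.010,.02);rect(q)
hm=sel(.2,.6,-.4,-.18,.001,.007)
cv2.imwrite('pics/hz.png',np.hstack([cv2.resize(im[200:270,350:420],None,fx=5,fy=5),cv2.resize(im[130:200,275:345],None,fx=5,fy=5)]))
rel([.637,-.085,.25],0)
E
```

```text
roof
  rect c [710.9 -11.5] size [180.5 311.4] ang 4.18 5470
front edge x= [-0.01790017  0.64819202]
panel top [-0.06674512  0.644248  ] [[-0.12, 0.65], [-0.11, 0.65], [-0.1, 0.649], [-0.08, 0.651], [-0.07, 0.65], [-0.06, 0.648], [-0.05, 0.651], [-0.04, 0.648], [-0.03, 0.646], [-0.02, 0.646], [-0.01, 0.646], [-0.0, 0.645], [0.01, 0.644], [0.02, 0.643], [0.03, 0.642], [0.04, 0.641], [0.05, 0.642], [0.06, 0.639], [0.07, 0.639], [0.08, 0.639], [0.09, 0.637], [0.1, 0.637], [0.11, 0.637], [0.12, 0.636]]
tongue [ 0.62061559 -0.00425215  0.06204473]
  rect c [616.2   7.6] size [ 52.2 138. ] ang 4.49 308
knob [ 0.63534031 -0.08429995  0.1364958 ] 54
  rect c [635.6 -84. ] size [19.4 18.7] ang 47.59 54
hook [ 0.39828326 -0.2833275   0.03743096]
  rect c [ 410.9 -287.2] size [ 40.8 107.5] ang 75.66 403
  rect c [ 411.  -287.6] size [ 40.5 107.1] ang 75.44 351
rod [ 0.4371214  -0.2908636   0.03539325] 0.4627180825716332 [ 0.45944278 -0.29948809  0.03185222]
part [0.53565782 0.24911569 0.07231313] 51
  rect c [539.6 248.1] size [73.9 65.6] ang 89.45 177
part [0.44267436 0.36728448 0.07288044] 48
  rect c [444.2 368.4] size [79.  76.2] ang 89.11 194
t 1.25 tcp [0.3008 0.6043 0.2313] R [[-0.895, 0.446, -0.0], [0.446, 0.895, 0.0], [0.0, 0.0, -1.0]] w 0.997 F [0.7 0.2 0.4] q [ 1.07  0.26  1.6   0.    1.27 -0.04]
d [-0.6081 -0.4673 -0.0187]
a [ -0.    -0.   153.54]
```

View pics/hz.png

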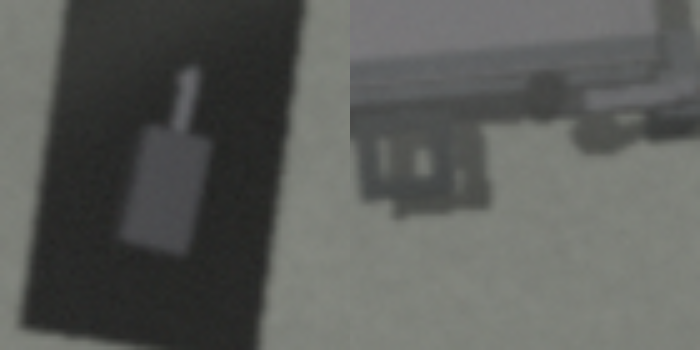

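Left crop: the hook's handle centre is at (166,190), with the rod pointing up and slightly right (yaw about -0.24). Right crop: the knob is at (545,95) and the tongue with its hole is around (415,165). I'll get the tongue accurately from depth and cabinet axes.

```bash
python3 - <<'E'
from h import *
Q=[]
for n in ('top','scene'):
    im,d=cam(n);P,u,v=pts(n,d)
    th=.071;C=np.array([[np.cos(th),np.sin(th)],[-np.sin(th),np.cos(th)]])
    L=(P[:,:2]-[.637,-.0847])@C.T*1000+[-18,-78] # cabinet frame guess via knob (y -78 => pivot y -158)
    m=(L[:,0]>-90)&(L[:,0]<-12)&(abs(L[:,1])<60)&(P[:,2]>.056)&(P[:,2]<.067)
    T=L[m];print(n,'tongue',len(T))
    g,_,_=np.histogram2d(T[:,0],T[:,1],bins=[np.arange(-84,-8,4),np.arange(-44,45,4)])
    print(g.astype(int)[::-1])
    m=(L[:,0]>-40)&(L[:,0]<30)&(abs(L[:,1]+120)<70)&(P[:,2]>.084)&(P[:,2]<.0955)
    pt=L[m];bar=pt[(pt[:,0]<-8)&(pt[:,1]<-95)];print('bar',np.median(bar,0) if len(bar) else 0,np.polyfit(bar[:,1],bar[:,0],1),len(bar))
    r=L[(P[:,2]>.094)&(P[:,2]<.108)&(abs(L[:,1])<200)&(L[:,0]>-20)&(L[:,0]<200)];print('roof pct',np.percentile(r,[1,50,99],axis=0).round(1).tolist())
E
```

```text
top tongue 189
[[0 0 0 0 3 0 1 3 2 2 1 1 2 1 0 2 2 2 0 0 0 0]
 [0 0 0 0 2 1 2 3 1 1 2 1 1 2 2 1 1 3 0 0 0 0]
 [0 0 0 0 1 3 1 1 0 0 0 0 0 0 0 3 1 1 0 0 0 0]
 [0 0 0 0 1 2 2 1 0 0 0 0 0 0 1 2 3 2 0 0 0 0]
 [0 0 0 0 1 2 0 2 0 0 0 0 0 0 1 1 2 1 0 0 0 0]
 [0 0 0 0 2 1 2 0 0 0 0 0 0 0 1 1 3 2 0 0 0 0]
 [0 0 0 0 3 2 3 1 0 0 0 0 0 0 1 0 2 1 0 0 0 0]
 [0 0 0 0 2 1 0 1 0 0 0 0 0 0 1 1 1 2 0 0 0 0]
 [0 0 0 0 2 1 1 3 1 1 1 0 0 0 1 3 2 3 0 0 0 0]
 [0 0 0 0 1 4 2 2 1 1 2 1 2 1 2 2 1 2 0 0 0 0]
 [0 0 0 0 0 1 1 1 3 1 1 1 2 3 1 2 1 0 0 0 0 0]
 [0 0 0 0 1 2 1 1 1 0 2 1 1 2 0 1 1 0 0 0 0 0]
 [0 0 0 0 0 0 0 0 0 0 0 0 0 0 0 0 0 0 0 0 0 0]
 [0 0 0 0 0 0 0 0 0 0 0 0 0 0 0 0 0 0 0 0 0 0]
 [0 0 0 0 0 0 0 0 0 0 0 0 0 0 0 0 0 0 0 0 0 0]
 [0 0 0 0 0 0 0 0 0 0 0 0 0 0 0 0 0 0 0 0 0 0]
 [0 0 0 0 0 0 0 0 0 0 0 0 0 0 0 0 0 0 0 0 0 0]
 [0 0 0 0 0 0 0 0 0 0 0 0 0 0 0 0 0 0 0 0 0 0]]
bar [ -18.91612973 -127.93926199] [ 1.11031678e-02 -1.69146252e+01] 100
roof pct [[-0.2, -142.4], [74.1, 0.3], [148.5, 142.5]]
scene tongue 190
[[0 0 0 0 2 2 2 0 1 1 1 0 2 0 1 1 1 0 0 0 0 0]
 [0 0 0 0 3 1 2 2 2 0 1 1 1 1 2 1 2 2 0 0 0 0]

[... 169 characters left out ...]
1 1 2 3 2 0 0 0 0]
 [0 0 1 1 1 1 2 0 0 0 0 0 0 0 2 2 2 0 0 0 0 0]
 [0 0 0 2 2 1 2 0 0 0 0 0 0 1 0 1 2 2 0 0 0 0]
 [0 0 0 0 1 2 2 2 1 1 1 1 0 1 3 1 3 0 0 0 0 0]
 [0 0 0 1 2 1 2 1 1 3 1 1 2 1 1 2 3 1 0 0 0 0]
 [0 0 0 3 0 3 1 1 2 2 1 1 2 2 3 1 1 0 0 0 0 0]
 [0 0 0 1 2 0 0 0 0 1 0 1 0 1 1 1 0 1 0 0 0 0]
 [0 0 0 0 0 0 0 0 0 0 0 0 0 0 0 0 0 0 0 0 0 0]
 [0 0 0 0 0 0 0 0 0 0 0 0 0 0 0 0 0 0 0 0 0 0]
 [0 0 0 0 0 0 0 0 0 0 0 0 0 0 0 0 0 0 0 0 0 0]
 [0 0 0 0 0 0 0 0 0 0 0 0 0 0 0 0 0 0 0 0 0 0]
 [0 0 0 0 0 0 0 0 0 0 0 0 0 0 0 0 0 0 0 0 0 0]
 [0 0 0 0 0 0 0 0 0 0 0 0 0 0 0 0 0 0 0 0 0 0]]
bar [ -14.62591016 -131.27471633] [ 0.04561078 -9.44404668] 64
roof pct [[0.6, -145.8], [77.4, 8.7], [149.6, 141.7]]
```

```bash
python3 -m inch '[{"dx":-0.05,"dy":-0.05,"az":10},{"dx":-0.1,"dy":-0.1,"az":20},{"dx":-0.15,"dy":-0.13,"az":30},{"dx":-0.2,"dy":-0.17,"az":40},{"dx":-0.25,"dy":-0.2,"az":50},{"dx":-0.3,"dy":-0.23,"az":60},{"dx":-0.35,"dy":-0.26,"az":70},{"dx":-0.4,"dy":-0.3,"az":80},{"dx":-0.43,"dy":-0.33,"az":90},{"dx":-0.46,"dy":-0.36,"az":100},{"dx":-0.50,"dy":-0.39,"az":110},{"dx":-0.53,"dy":-0.41,"az":120},{"dx":-0.56,"dy":-0.43,"az":130},{"dx":-0.58,"dy":-0.45,"az":140},{"dx":-0.608,"dy":-0.467,"az":150},{"dx":-0.608,"dy":-0.467,"az":156},{"dx":-0.608,"dy":-0.467,"az":156,"fingers":0.2},{"dx":-0.608,"dy":-0.467,"az":156,"fingers":0.2}]' 20; python3 -c "
from h import *
rel([.6365,-.0845,.106],.071)"
```

```text
t 1.35 tcp [0.3008 0.6043 0.2313] R [[-0.895, 0.446, 0.0], [0.446, 0.895, -0.0], [-0.0, 0.0, -1.0]] w 1.002 F [ 0.4  0.1 -0.7] q [ 1.07  0.26  1.6  -0.    1.27 -0.04]
d [-0.6075 -0.467   0.1253]
a [  0.    -0.   149.47]invalid input at $[0]: expected keys dx, dy, dz, ax, ay, az, fingers
```

```bash
python3 -m inch '[{"dx":-0.3,"dy":-0.23,"dz":0,"ax":0,"ay":0,"az":75,"fingers":0.2},{"dx":-0.3,"dy":-0.23,"dz":0,"ax":0,"ay":0,"az":75,"fingers":0.2},{"dx":-0.3,"dy":-0.23,"dz":0,"ax":0,"ay":0,"az":75,"fingers":0.2},{"dx":-0.3,"dy":-0.23,"dz":0,"ax":0,"ay":0,"az":75,"fingers":0.2},{"dx":-0.3,"dy":-0.23,"dz":0,"ax":0,"ay":0,"az":75,"fingers":0.2},{"dx":-0.3,"dy":-0.23,"dz":0,"ax":0,"ay":0,"az":75,"fingers":0.2},{"dx":-0.3,"dy":-0.23,"dz":0,"ax":0,"ay":0,"az":75,"fingers":0.2},{"dx":-0.6,"dy":-0.46,"dz":0,"ax":0,"ay":0,"az":149.5,"fingers":0.2},{"dx":-0.6,"dy":-0.46,"dz":0,"ax":0,"ay":0,"az":149.5,"fingers":0.2},{"dx":-0.6,"dy":-0.46,"dz":0,"ax":0,"ay":0,"az":149.5,"fingers":0.2},{"dx":-0.6,"dy":-0.46,"dz":0,"ax":0,"ay":0,"az":149.5,"fingers":0.2},{"dx":-0.6,"dy":-0.46,"dz":0,"ax":0,"ay":0,"az":149.5,"fingers":0.2},{"dx":-0.6,"dy":-0.46,"dz":0,"ax":0,"ay":0,"az":149.5,"fingers":0.2},{"dx":-0.6,"dy":-0.46,"dz":0,"ax":0,"ay":0,"az":149.5,"fingers":0.2},{"dx":-0.6,"dy":-0.46,"dz":0,"ax":0,"ay":0,"az":149.5,"fingers":0.2},{"dx":-0.6,"dy":-0.46,"dz":0,"ax":0,"ay":0,"az":149.5,"fingers":0.2}]' 20
cat >> h.py <<'E'
th=.071;ct,sn=np.cos(th),np.sin(th)
Cab=np.array([[ct,-sn],[sn,ct]]);O=np.array([.6362,-.0845])-Cab@[-.018,-.078]
def cab(x,y,z=None):
    w=O+Cab@[x,y]; return w if z is None else np.r_[w,z]
E
python3 -c "
from h import *
print('O',O,'hole',cab(-.031,0))
rel([.6362,-.0845,.106],.071)"
```

```text
time: 3.35
tool_pos: [0.6327, -0.0743, 0.2312]
tcp_rot: [-3.139, -0.116, 0.0]
wrist_force: [-0.1, 0.5, -0.8]
width: 0.6
O [ 0.6486213  -0.00541959] hole [ 0.6176994  -0.00761874]
t 3.35 tcp [ 0.6327 -0.0743  0.2312] R [[0.997, 0.074, -0.0], [0.074, -0.997, 0.0], [-0.0, -0.0, -1.0]] w 0.6 F [-0.1  0.5 -0.8] q [-0.16  0.19  1.69  0.    1.26  1.34]
d [0.0028 0.0105 0.1252]
a [-0.01  0.01  0.17]
```

```bash
python3 -m inch '[{"dx":0.003,"dy":0.0105,"dz":0.06,"ax":0,"ay":0,"az":0,"fingers":0.2},{"dx":0.003,"dy":0.0105,"dz":0.1,"ax":0,"ay":0,"az":0,"fingers":0.2},{"dx":0.003,"dy":0.0105,"dz":0.125,"ax":0,"ay":0,"az":0,"fingers":0.2},{"dx":0.003,"dy":0.0105,"dz":0.125,"ax":0,"ay":0,"az":0,"fingers":0.2},{"dx":0.003,"dy":0.0105,"dz":0.125,"ax":0,"ay":0,"az":0,"fingers":-1},{"dx":0.003,"dy":0.0105,"dz":0.125,"ax":0,"ay":0,"az":0,"fingers":-1},{"dx":0.003,"dy":0.0105,"dz":0.125,"ax":0,"ay":0,"az":0,"fingers":-1},{"dx":0.003,"dy":0.0105,"dz":0.125,"ax":0,"ay":0,"az":0,"fingers":-1},{"dx":0.003,"dy":0.0105,"dz":0.125,"ax":0,"ay":0,"az":0,"fingers":-1},{"dx":0.003,"dy":0.0105,"dz":0.125,"ax":0,"ay":0,"az":0,"fingers":-1}]' 20
python3 -c "
from h import *
st()
for a in np.arange(0,2.5,.2):
  print(round(a,1),np.round([.08*np.sin(a),.08*(1-np.cos(a))],3))
"
```

```text
time: 4.6
tool_pos: [0.6383, -0.0876, 0.1088]
tcp_rot: [3.134, 0.118, 0.007]
wrist_force: [1.0, -9.3, -2.4]
width: 0.25
t 4.6 tcp [ 0.6383 -0.0876  0.1088] R [[0.997, 0.075, 0.005], [0.075, -0.997, -0.005], [0.004, 0.005, -1.0]] w 0.25 F [ 1.  -9.3 -2.4] q [-0.17  0.3   1.79 -0.    1.04  1.33]
0.0 [0. 0.]
0.2 [0.016 0.002]
0.4 [0.031 0.006]
0.6 [0.045 0.014]
0.8 [0.057 0.024]
1.0 [0.067 0.037]
1.2 [0.075 0.051]
1.4 [0.079 0.066]
1.6 [0.08  0.082]
1.8 [0.078 0.098]
2.0 [0.073 0.113]
2.2 [0.065 0.127]
2.4 [0.054 0.139]
```

```bash
python3 -m inch '[{"dx":-0.016,"dy":0.001,"dz":0,"ax":0,"ay":0,"az":0,"fingers":-1},{"dx":-0.031,"dy":0.006,"dz":0,"ax":0,"ay":0,"az":0,"fingers":-1},{"dx":-0.045,"dy":0.014,"dz":0,"ax":0,"ay":0,"az":0,"fingers":-1},{"dx":-0.057,"dy":0.024,"dz":0,"ax":0,"ay":0,"az":0,"fingers":-1},{"dx":-0.067,"dy":0.037,"dz":0,"ax":0,"ay":0,"az":0,"fingers":-1},{"dx":-0.075,"dy":0.051,"dz":0,"ax":0,"ay":0,"az":0,"fingers":-1},{"dx":-0.079,"dy":0.066,"dz":0,"ax":0,"ay":0,"az":0,"fingers":-1},{"dx":-0.08,"dy":0.082,"dz":0,"ax":0,"ay":0,"az":0,"fingers":-1},{"dx":-0.078,"dy":0.098,"dz":0,"ax":0,"ay":0,"az":0,"fingers":-1},{"dx":-0.073,"dy":0.113,"dz":0,"ax":0,"ay":0,"az":0,"fingers":-1},{"dx":-0.065,"dy":0.127,"dz":0,"ax":0,"ay":0,"az":0,"fingers":-1},{"dx":-0.06,"dy":0.133,"dz":0,"ax":0,"ay":0,"az":0,"fingers":-1},{"dx":-0.06,"dy":0.133,"dz":0,"ax":0,"ay":0,"az":0,"fingers":-1},{"dx":-0.06,"dy":0.133,"dz":0,"ax":0,"ay":0,"az":0,"fingers":0.2},{"dx":-0.06,"dy":0.133,"dz":0,"ax":0,"ay":0,"az":0,"fingers":0.2},{"dx":-0.06,"dy":0.133,"dz":0,"ax":0,"ay":0,"az":0,"fingers":0.2},{"dx":-0.06,"dy":0.133,"dz":-0.05,"ax":0,"ay":0,"az":0,"fingers":0.2},{"dx":-0.06,"dy":0.133,"dz":-0.1,"ax":0,"ay":0,"az":0,"fingers":0.2},{"dx":-0.06,"dy":0.133,"dz":-0.1,"ax":0,"ay":0,"az":0,"fingers":0.2}]' 20
python3 - <<'E'
from h import *
im,d=cam('top','t1.png');P,u,v=pts('top',d)
k=P[(P[:,2]>.122)&(P[:,2]<.142)&(P[:,0]>.5)&(P[:,0]<.68)&(P[:,1]>-.26)&(P[:,1]<-.05)];print('knob?',k.mean(0) if len(k) else 0,k.std(0),len(k))
for m in bot.masks_of('top','hook'):
    Q=pts('top',d,m["region"])[0];Q=Q[Q[:,2]>.025];c,s,a=cv2.minAreaRect((Q[:,:2]*1000).astype(np.float32));print('hook',np.round(m['p'],2),np.median(Q,0),np.round(c,1),np.round(s,1),round(a,1))
rel([.393,-.2825,.16],-.24)
E
```

```text
time: 6.98
tool_pos: [0.5917, -0.2258, 0.2162]
tcp_rot: [3.129, 0.118, 0.024]
wrist_force: [0.5, -1.1, -0.3]
width: 0.605
knob? [ 0.5865566  -0.2267924   0.13498058] [0.0055644  0.0027847  0.00323184] 24
hook 0.71 [0.33765241 0.10327471 0.0354963 ] [329.2  94.9] [101.3  39.9] 48.0
hook 0.69 [ 0.18193302 -0.29283357  0.03482604] [ 185.9 -292.3] [79.6 40. ] 29.8
hook 0.66 [ 0.31459644 -0.0902943   0.03453724] [314.2 -82. ] [45.5 61.8] 5.8
t 7.08 tcp [ 0.5885 -0.2244  0.2105] R [[0.997, 0.075, 0.007], [0.075, -0.997, -0.006], [0.007, 0.007, -1.0]] w 0.599 F [ 0.5 -0.3 -1. ] q [-0.4   0.19  1.74 -0.    1.21  1.09]
d [-0.1997  0.0429  0.0495]
a [ 0.32 -0.43 18.06]
```

```bash
python3 - <<'E'
from h import *
im,d=cam('scene','s1.png')
for m in bot.masks_of('scene','hook'):
    Q=pts('scene',d,m["region"])[0];Q=Q[Q[:,2]>.025];c,s,a=cv2.minAreaRect((Q[:,:2]*1000).astype(np.float32));print('hook',np.round(m['p'],2),np.median(Q,0),np.round(c,1),np.round(s,1),round(a,1))
P,u,v=pts('scene',d)
q=P[(P[:,0]>.34)&(P[:,0]<.49)&(P[:,1]>-.35)&(P[:,1]<-.22)&(P[:,2]>.025)&(P[:,2]<.045)];c,s,a=cv2.minAreaRect((q[:,:2]*1000).astype(np.float32));print(c,s,a,len(q))
E
```

```text
hook 0.95 [ 0.32339732 -0.1133007   0.0341913 ] [ 317.2 -102.9] [ 45.7 109.2] 23.6
hook 0.9 [0.34246512 0.10635898 0.03415753] [332.7  93.8] [104.6  39.7] 49.2
hook 0.59 [ 0.19165807 -0.28907906  0.03474992] [ 200.  -284.7] [105.5  40.8] 29.9
hook 0.55 [ 0.39990292 -0.28283692  0.03697262] [ 412.2 -286.9] [ 45.6 105.1] 78.0
(412.17156982421875, -286.87359619140625) (45.639522552490234, 105.09623718261719) 78.03787994384766 266
```

View pics/s1.png

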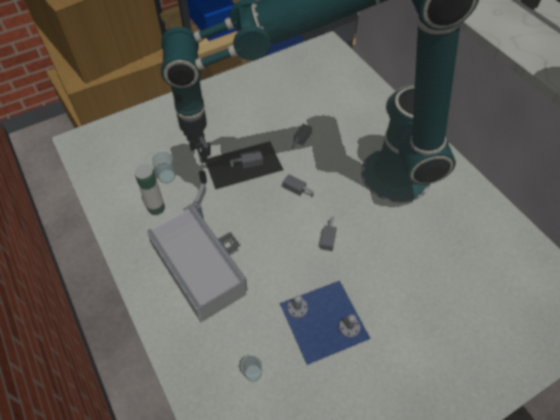

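The latch bar now points out to the right and the tray is home. The hook is unmoved at (247,160) and both parts are still in place at (297,306) and (349,326). Next I fetch the hook.

```bash
python3 -m inch '[{"dx":-0.2,"dy":0.043,"dz":0.05,"ax":0.3,"ay":-0.4,"az":17.5,"fingers":0.5},{"dx":-0.2,"dy":0.043,"dz":0.05,"ax":0.3,"ay":-0.4,"az":17.5,"fingers":0.5},{"dx":-0.2,"dy":0.043,"dz":0.05,"ax":0.3,"ay":-0.4,"az":17.5,"fingers":0.5},{"dx":-0.2,"dy":0.043,"dz":0.05,"ax":0.3,"ay":-0.4,"az":17.5,"fingers":0.5},{"dx":-0.2,"dy":0.043,"dz":0.05,"ax":0.3,"ay":-0.4,"az":17.5,"fingers":0.5},{"dx":-0.2,"dy":0.043,"dz":0.05,"ax":0.3,"ay":-0.4,"az":17.5,"fingers":0.5},{"dx":-0.2,"dy":0.043,"dz":0.05,"ax":0.3,"ay":-0.4,"az":17.5,"fingers":0.5}]' 60
python3 -c "
from h import *
rel([.393,-.2825,.012],-.235)"
```

```text
time: 8.05
tool_pos: [0.3921, -0.2819, 0.1577]
tcp_rot: [-3.12, 0.359, 0.006]
wrist_force: [0.5, -0.5, -0.4]
width: 0.751
t 8.05 tcp [ 0.3921 -0.2819  0.1577] R [[0.974, -0.227, -0.004], [-0.227, -0.974, 0.001], [-0.004, -0.001, -1.0]] w 0.751 F [ 0.5 -0.5 -0.4] q [-0.67 -0.04  2.08 -0.    1.1   1.13]
d [0.0016 0.0005 0.1457]
a [-0.03  0.22  0.33]
```

```bash
python3 -m inch '[{"dx":0.001,"dy":0,"dz":0.05,"ax":0,"ay":0.2,"az":0.3,"fingers":0.5},{"dx":0.001,"dy":0,"dz":0.1,"ax":0,"ay":0.2,"az":0.3,"fingers":0.5},{"dx":0.001,"dy":0,"dz":0.13,"ax":0,"ay":0.2,"az":0.3,"fingers":0.5},{"dx":0.001,"dy":0,"dz":0.145,"ax":0,"ay":0.2,"az":0.3,"fingers":0.5},{"dx":0.001,"dy":0,"dz":0.145,"ax":0,"ay":0.2,"az":0.3,"fingers":0.5},{"dx":0.001,"dy":0,"dz":0.145,"ax":0,"ay":0.2,"az":0.3,"fingers":-1},{"dx":0.001,"dy":0,"dz":0.145,"ax":0,"ay":0.2,"az":0.3,"fingers":-1},{"dx":0.001,"dy":0,"dz":0.145,"ax":0,"ay":0.2,"az":0.3,"fingers":-1},{"dx":0.001,"dy":0,"dz":0.145,"ax":0,"ay":0.2,"az":0.3,"fingers":-1},{"dx":0.001,"dy":0,"dz":0.145,"ax":0,"ay":0.2,"az":0.3,"fingers":-1},{"dx":0.001,"dy":0,"dz":0.145,"ax":0,"ay":0.2,"az":0.3,"fingers":-1}]' 80
python3 -c "
from h import *
st()"
```

```text
time: 9.43
tool_pos: [0.3943, -0.2833, 0.0148]
tcp_rot: [3.118, -0.367, 0.006]
wrist_force: [0.0, -0.1, 6.7]
width: 0.45
t 9.43 tcp [ 0.3943 -0.2833  0.0148] R [[0.973, -0.232, 0.003], [-0.232, -0.973, -0.002], [0.004, 0.001, -1.0]] w 0.45 F [ 0.  -0.1  6.7] q [-0.67  0.15  2.19  0.    0.8   1.13]
```

```bash
python3 -m inch '[{"dx":0,"dy":0,"dz":-0.05,"ax":0,"ay":0,"az":0,"fingers":-1},{"dx":0,"dy":0,"dz":-0.1,"ax":0,"ay":0,"az":0,"fingers":-1},{"dx":0,"dy":0,"dz":-0.15,"ax":0,"ay":0,"az":0,"fingers":-1},{"dx":0,"dy":0,"dz":-0.15,"ax":0,"ay":0,"az":0,"fingers":-1},{"dx":0.015,"dy":-0.05,"dz":-0.15,"ax":0,"ay":0,"az":-3,"fingers":-1},{"dx":0.03,"dy":-0.1,"dz":-0.15,"ax":0,"ay":0,"az":-6,"fingers":-1},{"dx":0.045,"dy":-0.15,"dz":-0.15,"ax":0,"ay":0,"az":-9,"fingers":-1},{"dx":0.06,"dy":-0.2,"dz":-0.15,"ax":0,"ay":0,"az":-12,"fingers":-1},{"dx":0.075,"dy":-0.25,"dz":-0.15,"ax":0,"ay":0,"az":-15,"fingers":-1},{"dx":0.08,"dy":-0.3,"dz":-0.15,"ax":0,"ay":0,"az":-17.5,"fingers":-1},{"dx":0.08,"dy":-0.3,"dz":-0.15,"ax":0,"ay":0,"az":-17.5,"fingers":-1},{"dx":0.08,"dy":-0.3,"dz":-0.15,"ax":0,"ay":0,"az":-17.5,"fingers":-1}]' 80
python3 - <<'E'
from h import *
s,r=st()
for n in('top','scene'):
    im,d=cam(n,n+'2.png');P,u,v=pts(n,d)
    m=bot.masks_of(n,'hook')
    for k in m: print(n,k['p'],k['box'],np.median(pts(n,d,k["region"])[0],0))
    L=(P-s["tool_pos"])@r.as_matrix()
    q=(L[:,0]>.04)&(L[:,0]<.09)&(abs(L[:,1])<.03)&(abs(L[:,2])<.03)
    print('rod in tool',len(L[q]),L[q].round(4)[::max(1,q.sum()//12)].tolist())
a=cv2.imread('pics/top2.png');b=cv2.imread('pics/scene2.png')
cv2.imwrite('pics/z2.png',np.hstack([cv2.resize(a[120:220,240:340],None,fx=4,fy=4),cv2.resize(b[150:250,190:290],None,fx=4,fy=4)]))
E
```

```text
time: 10.92
tool_pos: [0.5402, -0.0097, 0.1634]
tcp_rot: [3.137, 0.112, 0.001]
wrist_force: [-0.3, 0.0, -1.5]
width: 0.448
t 10.93 tcp [ 0.5402 -0.0097  0.1634] R [[0.997, 0.072, 0.001], [0.072, -0.997, -0.002], [0.001, 0.002, -1.0]] w 0.448 F [-0.3  0.  -1.5] q [-0.06  0.06  1.97 -0.    1.11  1.44]
top 0.91 [313.4, 253.6, 341.2, 272.7] [ 0.3248512  -0.11889639  0.03497784]
top 0.84 [378.2, 289.4, 400.7, 324.9] [ 0.18476001 -0.29106053  0.03488681]
top 0.52 [277.2, 187.4, 294.9, 196.3] [ 0.51055684 -0.00717037  0.18646273]
top 0.52 [230.8, 247.5, 256.4, 272.4] [0.34339219 0.10887294 0.03548139]
rod in tool 0 []
scene 0.72 [284.1, 174.4, 314.5, 195.9] [ 0.32693922 -0.11061606  0.03192992]
scene 0.68 [227.1, 203.2, 251.2, 223.2] [ 0.56672939 -0.00353274  0.18470426]
scene 0.63 [293.8, 122.7, 309.5, 147.6] [ 0.18784129 -0.28706712  0.03317726]
scene 0.6 [323.0, 219.9, 336.8, 248.4] [0.3446267  0.10841975 0.03364121]
scene 0.49 [196.3, 171.7, 208.7, 206.6] [ 0.59892698 -0.21388307  0.09477514]
scene 0.33 [194.7, 210.9, 247.1, 286.7] [ 0.63258202 -0.00473421  0.06406116]
rod in tool 58 [[0.043, 0.0042, -0.0194], [0.0448, 0.0013, -0.0195], [0.0541, 0.0014, -0.0223], [0.0443, -0.0031, -0.0196], [0.058, 0.0001, -0.0223], [0.0478, -0.0033, -0.0179], [0.0643, 0.0002, -0.0226], [0.0549, -0.0049, -0.021], [0.0656, -0.0017, -0.0212], [0.0704, 0.0016, -0.0164], [0.0715, 0.0001, -0.0141], [0.072, -0.0, -0.0098], [0.0726, -0.0005, -0.006], [0.0724, 0.0011, 0.0012], [0.0698, 0.0012, 0.0086]]
```

View pics/z2.png

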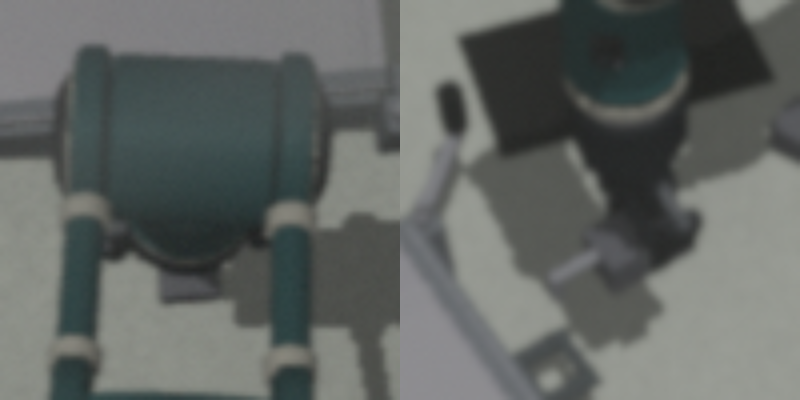

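Left (top camera): the gripper is over the tongue with the handle below it. Right (scene camera): the hook is held level with its rod pointing at the cabinet. The tip is at tool (0.0675, 0, 0.0075).

```bash
python3 -c "
from h import *
rel(cab(-.031+.001-.0675,0,.0535),.071)"
```

```text
t 11.12 tcp [ 0.5407 -0.0109  0.1644] R [[0.998, 0.069, 0.003], [0.069, -0.998, -0.002], [0.003, 0.002, -1.0]] w 0.45 F [-0.1  0.5 -1.3] q [-0.06  0.06  1.97 -0.    1.11  1.44]
d [0.0102 0.0019 0.1109]
a [ 0.14 -0.15 -0.11]
```

```bash
python3 -m inch '[{"dx":0.0102,"dy":0.002,"dz":0.03,"ax":0.1,"ay":-0.1,"az":-0.1,"fingers":-1},{"dx":0.0102,"dy":0.002,"dz":0.06,"ax":0.1,"ay":-0.1,"az":-0.1,"fingers":-1},{"dx":0.0102,"dy":0.002,"dz":0.085,"ax":0.1,"ay":-0.1,"az":-0.1,"fingers":-1},{"dx":0.0102,"dy":0.002,"dz":0.085,"ax":0.1,"ay":-0.1,"az":-0.1,"fingers":-1},{"dx":0.0102,"dy":0.002,"dz":0.085,"ax":0.1,"ay":-0.1,"az":-0.1,"fingers":-1}]' 80
python3 - <<'E'
from h import *
rel(cab(-.031+.001-.0675,0,.0535),.071)
s,r=st()
im,d=cam('scene','s3.png');P,u,v=pts('scene',d)
L=(P-s["tool_pos"])@r.as_matrix()
q=L[(L[:,0]>.045)&(L[:,0]<.09)&(abs(L[:,1])<.012)&(L[:,2]<.012)&(L[:,2]>-.03)]
print('rod top z',np.percentile(q[:,2],10),'xmax',np.percentile(q[:,0],98),'y',np.median(q[:,1]))
cv2.imwrite('pics/z3.png',cv2.resize(im[190:270,190:290],None,fx=6,fy=6,interpolation=cv2.INTER_CUBIC))
E
```

```text
time: 11.75
tool_pos: [0.5519, -0.013, 0.0804]
tcp_rot: [3.139, 0.11, 0.004]
wrist_force: [0.9, 0.4, -1.0]
width: 0.45
t 11.75 tcp [ 0.5519 -0.013   0.0804] R [[0.998, 0.07, 0.002], [0.07, -0.998, -0.001], [0.002, 0.001, -1.0]] w 0.45 F [ 0.9  0.4 -1. ] q [-0.07  0.17  2.01 -0.    0.95  1.43]
d [-0.0006 -0.0007  0.0269]
a [ 0.05 -0.13 -0.07]
t 11.75 tcp [ 0.5519 -0.013   0.0804] R [[0.998, 0.07, 0.002], [0.07, -0.998, -0.001], [0.002, 0.001, -1.0]] w 0.45 F [ 0.9  0.4 -1. ] q [-0.07  0.17  2.01 -0.    0.95  1.43]
rod top z -0.023349491756755002 xmax 0.07212960799518213 y -0.002545684427021056
```

View pics/z3.png

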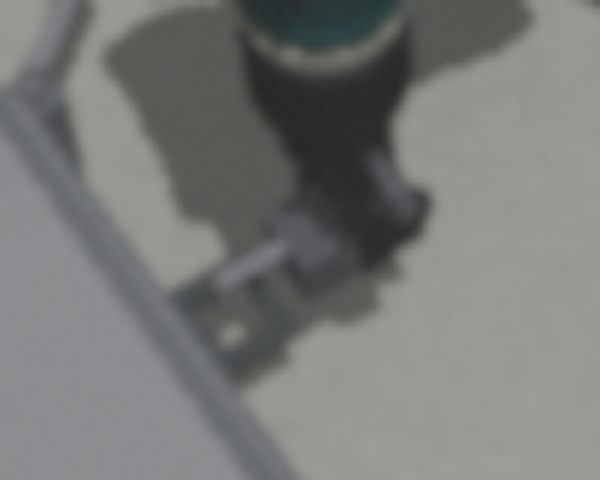

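The hook tip at (215,285) sits just above the tongue's hole area, seen obliquely (6 pictures so far). Lower it, then check the force.

```bash
python3 -m inch '[{"dx":-0.0005,"dy":-0.0005,"dz":0.01,"ax":0,"ay":0,"az":0,"fingers":-1},{"dx":-0.0005,"dy":-0.0005,"dz":0.02,"ax":0,"ay":0,"az":0,"fingers":-1},{"dx":-0.0005,"dy":-0.0005,"dz":0.027,"ax":0,"ay":0,"az":0,"fingers":-1},{"dx":-0.0005,"dy":-0.0005,"dz":0.027,"ax":0,"ay":0,"az":0,"fingers":-1},{"dx":-0.0005,"dy":-0.0005,"dz":0.027,"ax":0,"ay":0,"az":0,"fingers":-1}]' 80; python3 -c "
from h import *
s,r=st()
im,d=cam('scene');P,u,v=pts('scene',d)
L=(P-s['tool_pos'])@r.as_matrix()
q=L[(L[:,0]>.045)&(L[:,0]<.08)&(abs(L[:,1])<.012)&(L[:,2]<-.01)&(L[:,2]>-.04)]
print('rod top z',np.percentile(q[:,2],10),'xmax',np.percentile(q[:,0],98),'y',np.median(q[:,1]))"
```

```text
time: 12.42
tool_pos: [0.5521, -0.0124, 0.0539]
tcp_rot: [3.139, 0.11, 0.005]
wrist_force: [0.5, -0.4, -0.7]
width: 0.451
t 12.43 tcp [ 0.5521 -0.0124  0.0539] R [[0.998, 0.07, 0.003], [0.07, -0.998, -0.001], [0.003, 0.001, -1.0]] w 0.451 F [ 0.5 -0.4 -0.7] q [-0.07  0.21  2.03 -0.    0.9   1.43]
rod top z -0.02253147511852311 xmax 0.0718485080291907 y -0.002376306644222301
```

```bash
python3 -m inch '[{"dx":-0.008,"dy":0,"dz":0,"ax":0,"ay":0,"az":0,"fingers":-1},{"dx":-0.016,"dy":0,"dz":0,"ax":0,"ay":0,"az":0,"fingers":-1},{"dx":-0.024,"dy":0,"dz":0,"ax":0,"ay":0,"az":0,"fingers":-1},{"dx":-0.032,"dy":0,"dz":0,"ax":0,"ay":0,"az":0,"fingers":-1},{"dx":-0.04,"dy":0,"dz":0,"ax":0,"ay":0,"az":0,"fingers":-1},{"dx":-0.048,"dy":0,"dz":0,"ax":0,"ay":0,"az":0,"fingers":-1},{"dx":-0.056,"dy":0,"dz":0,"ax":0,"ay":0,"az":0,"fingers":-1},{"dx":-0.064,"dy":0,"dz":0,"ax":0,"ay":0,"az":0,"fingers":-1},{"dx":-0.072,"dy":0,"dz":0,"ax":0,"ay":0,"az":0,"fingers":-1},{"dx":-0.08,"dy":0,"dz":0,"ax":0,"ay":0,"az":0,"fingers":-1},{"dx":-0.088,"dy":0,"dz":0,"ax":0,"ay":0,"az":0,"fingers":-1},{"dx":-0.096,"dy":0,"dz":0,"ax":0,"ay":0,"az":0,"fingers":-1},{"dx":-0.104,"dy":0,"dz":0,"ax":0,"ay":0,"az":0,"fingers":-1},{"dx":-0.112,"dy":0,"dz":0,"ax":0,"ay":0,"az":0,"fingers":-1},{"dx":-0.117,"dy":0,"dz":0,"ax":0,"ay":0,"az":0,"fingers":-1},{"dx":-0.121,"dy":0,"dz":0,"ax":0,"ay":0,"az":0,"fingers":-1},{"dx":-0.121,"dy":0,"dz":0,"ax":0,"ay":0,"az":0,"fingers":-1},{"dx":-0.121,"dy":0,"dz":0,"ax":0,"ay":0,"az":0,"fingers":-1}]' 80; cat >> h.py <<'E'
def tray(n='scene'):
    im,d=cam(n);P,u,v=pts(n,d);L=(P[:,:2]-O)@Cab
    m=(P[:,2]>.079)&(P[:,2]<.093)&(abs(L[:,1])<.135)&(abs(L[:,1])>.02)&(L[:,0]<-.0)&(L[:,0]>-.17)
    print('panel top x',n,np.percentile(L[m][:,0],[5,50,95]).round(4),m.sum())
    return im,d,P,L
E
python3 -c "
from h import *
s,r=st()
im,d,P,L=tray('scene')
im2,_,_,_=tray('top')
cv2.imwrite('pics/z4.png',np.hstack([im[140:360,130:380],im2[80:300,180:430]]).repeat(1,0))
L=(P-s['tool_pos'])@r.as_matrix()
q=L[(L[:,0]>.045)&(L[:,0]<.08)&(abs(L[:,1])<.012)&(L[:,2]<-.01)&(L[:,2]>-.04)]
print('rod top z',np.percentile(q[:,2],10),'xmax',np.percentile(q[:,0],98),'y',np.median(q[:,1]))"
```

```text
time: 14.72
tool_pos: [0.4308, -0.0208, 0.0532]
tcp_rot: [3.139, 0.11, 0.003]
wrist_force: [-0.8, 0.4, -1.8]
width: 0.454
t 14.72 tcp [ 0.4308 -0.0208  0.0532] R [[0.998, 0.07, 0.002], [0.07, -0.998, -0.001], [0.002, 0.001, -1.0]] w 0.454 F [-0.8  0.4 -1.8] q [-0.11 -0.01  2.27 -0.    0.88  1.4 ]
panel top x scene [-0.1168 -0.1117 -0.1084] 240
panel top x top [-0.1179 -0.1141 -0.1099] 257
rod top z -0.022336157296618666 xmax 0.0737134903862129 y -0.0028142350397934303
```

View pics/z4.png

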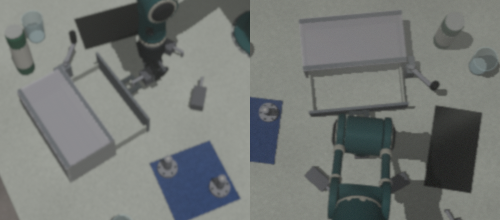

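The tray is out about 109 mm by the panel (7 pictures). I'll pull the last few millimetres to the stop.

```bash
python3 -m inch '[{"dx":-0.003,"dy":0,"dz":0,"ax":0,"ay":0,"az":0,"fingers":-1},{"dx":-0.006,"dy":0,"dz":0,"ax":0,"ay":0,"az":0,"fingers":-1},{"dx":-0.007,"dy":0,"dz":0,"ax":0,"ay":0,"az":0,"fingers":-1},{"dx":-0.007,"dy":0,"dz":0,"ax":0,"ay":0,"az":0,"fingers":-1}]' 80; python3 -c "
from h import *
s,r=st()
im,d,P,L=tray('scene')
im2,_,_,_=tray('top')"
```

```text
time: 15.32
tool_pos: [0.4259, -0.0213, 0.054]
tcp_rot: [3.139, 0.11, 0.01]
wrist_force: [5.8, -0.4, -3.0]
width: 0.449
t 15.32 tcp [ 0.4259 -0.0213  0.054 ] R [[0.998, 0.07, 0.007], [0.07, -0.998, -0.001], [0.007, 0.001, -1.0]] w 0.449 F [ 5.8 -0.4 -3. ] q [-0.11 -0.02  2.29  0.    0.87  1.39]
panel top x scene [-0.121  -0.1162 -0.1123] 242
panel top x top [-0.1222 -0.1186 -0.1144] 257
```

```bash
python3 -m inch '[{"dx":0.005,"dy":0,"dz":0,"ax":0,"ay":0,"az":0,"fingers":-1},{"dx":0.008,"dy":0,"dz":0,"ax":0,"ay":0,"az":0,"fingers":-1},{"dx":0.008,"dy":0,"dz":-0.02,"ax":0,"ay":0,"az":0,"fingers":-1},{"dx":0.008,"dy":0,"dz":-0.05,"ax":0,"ay":0,"az":0,"fingers":-1},{"dx":0.008,"dy":0,"dz":-0.1,"ax":0,"ay":0,"az":0,"fingers":-1},{"dx":0.008,"dy":0,"dz":-0.1,"ax":0,"ay":0,"az":0,"fingers":-1},{"dx":0,"dy":0.05,"dz":-0.1,"ax":0,"ay":0,"az":5,"fingers":-1},{"dx":-0.02,"dy":0.1,"dz":-0.1,"ax":0,"ay":0,"az":10,"fingers":-1},{"dx":-0.03,"dy":0.15,"dz":-0.1,"ax":0,"ay":0,"az":15,"fingers":-1},{"dx":-0.04,"dy":0.2,"dz":-0.1,"ax":0,"ay":0,"az":17.5,"fingers":-1},{"dx":-0.05,"dy":0.25,"dz":-0.1,"ax":0,"ay":0,"az":17.5,"fingers":-1},{"dx":-0.05,"dy":0.26,"dz":-0.1,"ax":0,"ay":0,"az":17.5,"fingers":-1},{"dx":-0.05,"dy":0.26,"dz":-0.1,"ax":0,"ay":0,"az":17.5,"fingers":-1}]' 80; python3 -c "
from h import *
s,r=rel([.394,-.283,.017],-.235) or st()
tray()
im,d=cam('top')
P,u,v=pts('top',d)
cv2.imwrite('pics/s5.png',cam('scene')[0])
P,u,v=pts('scene',cam('scene')[1]);L=(P-s['tool_pos'])@r.as_matrix()
q=L[(L[:,0]>.045)&(L[:,0]<.08)&(abs(L[:,1])<.015)&(L[:,2]<.02)&(L[:,2]>-.05)]
print(len(q),'rod top z',np.percentile(q[:,2],10),'xmax',np.percentile(q[:,0],98),'y',np.median(q[:,1]))
h=L[(abs(L[:,0])<.034)&(L[:,0]>.015)&(abs(L[:,1])<.03)&(abs(L[:,2])<.04)];print('handle z',np.percentile(h[:,2],[5,50]))"
```

```text
time: 17.05
tool_pos: [0.3928, -0.2838, 0.1527]
tcp_rot: [-3.118, 0.371, -0.007]
wrist_force: [0.4, -0.1, -2.5]
width: 0.452
t 17.05 tcp [ 0.3928 -0.2838  0.1527] R [[0.972, -0.235, 0.005], [-0.235, -0.972, 0.001], [0.004, -0.002, -1.0]] w 0.452 F [ 0.4 -0.1 -2.5] q [-0.68 -0.04  2.09  0.    1.09  1.13]
d [ 0.0004 -0.0007  0.1357]
a [-0.14 -0.24 -0.12]
t 17.05 tcp [ 0.3928 -0.2838  0.1527] R [[0.972, -0.235, 0.005], [-0.235, -0.972, 0.001], [0.004, -0.002, -1.0]] w 0.452 F [ 0.4 -0.1 -2.5] q [-0.68 -0.04  2.09  0.    1.09  1.13]
panel top x scene [-0.1208 -0.1164 -0.1127] 243
43 rod top z -0.023595813661852545 xmax 0.07188581603521975 y -0.005743122123130233
handle z [-0.02620398 -0.02061043]
```

View pics/s5.png

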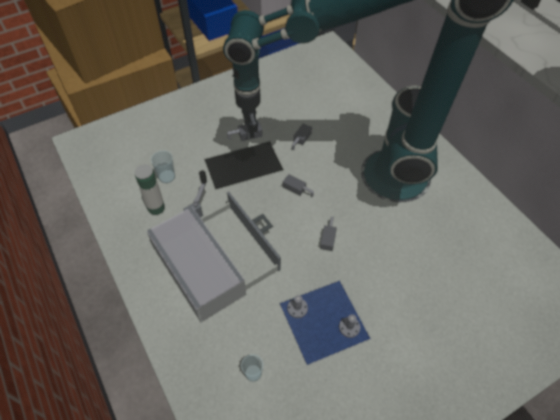

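The tray stands fully out and the hook is held over its black mat (8 pictures). Put it down.

```bash
python3 -m inch '[{"dx":0,"dy":0,"dz":0.05,"ax":0,"ay":-0.2,"az":0,"fingers":-1},{"dx":0,"dy":0,"dz":0.1,"ax":0,"ay":-0.2,"az":0,"fingers":-1},{"dx":0,"dy":0,"dz":0.125,"ax":0,"ay":-0.2,"az":0,"fingers":-1},{"dx":0,"dy":0,"dz":0.135,"ax":0,"ay":-0.2,"az":0,"fingers":-1},{"dx":0,"dy":0,"dz":0.139,"ax":0,"ay":-0.2,"az":0,"fingers":-1},{"dx":0,"dy":0,"dz":0.139,"ax":0,"ay":-0.2,"az":0,"fingers":-1},{"dx":0,"dy":0,"dz":0.139,"ax":0,"ay":-0.2,"az":0,"fingers":0.5},{"dx":0,"dy":0,"dz":0.139,"ax":0,"ay":-0.2,"az":0,"fingers":0.5},{"dx":0,"dy":0,"dz":0.139,"ax":0,"ay":-0.2,"az":0,"fingers":0.5},{"dx":0,"dy":0,"dz":0.1,"ax":0,"ay":-0.2,"az":0,"fingers":0.5},{"dx":0,"dy":0,"dz":0.05,"ax":0,"ay":-0.2,"az":0,"fingers":0.5},{"dx":0,"dy":0,"dz":0,"ax":0,"ay":-0.2,"az":0,"fingers":0.5},{"dx":0,"dy":0,"dz":-0.05,"ax":0,"ay":-0.2,"az":0,"fingers":0.5},{"dx":0,"dy":0,"dz":-0.06,"ax":0,"ay":-0.2,"az":0,"fingers":0.2}]' 80; python3 -c "
from h import *
im,d=cam('scene');P,u,v=pts('scene',d)
q=P[(P[:,0]>.34)&(P[:,0]<.49)&(P[:,1]>-.35)&(P[:,1]<-.22)&(P[:,2]>.02)&(P[:,2]<.05)];c,s,a=cv2.minAreaRect((q[:,:2]*1000).astype(np.float32));print('hook',c,s,a,np.percentile(q[:,2],[5,50,95]))
for c in [(.536,.249),(.443,.368)]:
    q=P[(np.hypot(P[:,0]-c[0],P[:,1]-c[1])<.06)&(P[:,2]>.063)&(P[:,2]<.08)];print('part',q.mean(0),len(q))
print('tray y spots',cab(-.0665,.06),cab(-.0665,-.06))
rel([.536,.249,.2],1.2)
"
```

```text
time: 19.0
tool_pos: [0.3953, -0.2844, 0.2183]
tcp_rot: [3.117, -0.366, 0.015]
wrist_force: [0.6, 0.3, -0.4]
width: 0.6
hook (413.41607666015625, -285.207275390625) (45.392459869384766, 107.78739166259766) 75.7860107421875 [0.02268962 0.03576462 0.04214059]
part [0.53890553 0.24906492 0.07106931] 56
part [0.44562645 0.36703166 0.07054733] 61
tray y spots [0.57803242 0.04971171] [ 0.58654527 -0.06998596]
t 19.05 tcp [ 0.3948 -0.284   0.2174] R [[0.973, -0.232, 0.008], [-0.232, -0.973, -0.003], [0.008, 0.001, -1.0]] w 0.603 F [ 0.8 -0.4  0.1] q [-0.68 -0.09  2.02  0.    1.21  1.13]
d [ 0.0137 -0.5512  0.0168]
a [  0.39  -0.33 -82.15]
```

```bash
python3 -m inch '[{"dx":0.0137,"dy":-0.55,"dz":0,"ax":0.4,"ay":-0.3,"az":-17.5,"fingers":0.2},{"dx":0.0137,"dy":-0.55,"dz":0,"ax":0.4,"ay":-0.3,"az":-17.5,"fingers":0.2},{"dx":0.0137,"dy":-0.55,"dz":0,"ax":0.4,"ay":-0.3,"az":-17.5,"fingers":0.2},{"dx":0.0137,"dy":-0.55,"dz":0,"ax":0.4,"ay":-0.3,"az":-17.5,"fingers":0.2},{"dx":0.0137,"dy":-0.55,"dz":0,"ax":0.4,"ay":-0.3,"az":-17.5,"fingers":0.2},{"dx":0.0137,"dy":-0.55,"dz":0,"ax":0.4,"ay":-0.3,"az":-17.5,"fingers":0.2},{"dx":0.0137,"dy":-0.55,"dz":0,"ax":0.4,"ay":-0.3,"az":-17.5,"fingers":0.2},{"dx":0.0137,"dy":-0.55,"dz":0,"ax":0.4,"ay":-0.3,"az":-17.5,"fingers":0.2},{"dx":0.0137,"dy":-0.55,"dz":0,"ax":0.4,"ay":-0.3,"az":-17.5,"fingers":0.2},{"dx":0.0137,"dy":-0.55,"dz":0,"ax":0.4,"ay":-0.3,"az":-17.5,"fingers":0.2},{"dx":0.0137,"dy":-0.5512,"dz":0.05,"ax":0.4,"ay":-0.3,"az":-17.5,"fingers":0.2},{"dx":0.0137,"dy":-0.5512,"dz":0.09,"ax":0.4,"ay":-0.3,"az":-17.5,"fingers":0.2},{"dx":0.0137,"dy":-0.5512,"dz":0.09,"ax":0.4,"ay":-0.3,"az":-17.5,"fingers":0.2}]' 60; python3 -c "
from h import *
rel([.537,.249,.034],.071)
"
```

```text
time: 20.68
tool_pos: [0.532, 0.2458, 0.1212]
tcp_rot: [3.139, 0.111, -0.012]
wrist_force: [0.4, -0.7, 0.1]
width: 0.601
t 20.68 tcp [0.532  0.2458 0.1212] R [[0.997, 0.071, -0.008], [0.071, -0.997, -0.001], [-0.008, -0.0, -1.0]] w 0.601 F [ 0.4 -0.7  0.1] q [0.39 0.19 1.9  0.   1.05 1.89]
d [ 0.0059 -0.0028  0.0872]
a [-0.    0.44 -0.02]
```

```bash
python3 -m inch '[{"dx":0.006,"dy":-0.003,"dz":0.03,"ax":0,"ay":0.4,"az":0,"fingers":0.2},{"dx":0.006,"dy":-0.003,"dz":0.06,"ax":0,"ay":0.4,"az":0,"fingers":0.2},{"dx":0.006,"dy":-0.003,"dz":0.087,"ax":0,"ay":0.4,"az":0,"fingers":0.2},{"dx":0.006,"dy":-0.003,"dz":0.087,"ax":0,"ay":0.4,"az":0,"fingers":0.2},{"dx":0.006,"dy":-0.003,"dz":0.087,"ax":0,"ay":0.4,"az":0,"fingers":-1},{"dx":0.006,"dy":-0.003,"dz":0.087,"ax":0,"ay":0.4,"az":0,"fingers":-1},{"dx":0.006,"dy":-0.003,"dz":0.087,"ax":0,"ay":0.4,"az":0,"fingers":-1},{"dx":0.006,"dy":-0.003,"dz":0.087,"ax":0,"ay":0.4,"az":0,"fingers":-1},{"dx":0.006,"dy":-0.003,"dz":0.087,"ax":0,"ay":0.4,"az":0,"fingers":-1},{"dx":0.006,"dy":-0.003,"dz":0.04,"ax":0,"ay":0.4,"az":0,"fingers":-1},{"dx":0.006,"dy":-0.003,"dz":-0.02,"ax":0,"ay":0.4,"az":0,"fingers":-1},{"dx":0.006,"dy":-0.003,"dz":-0.05,"ax":0,"ay":0.4,"az":0,"fingers":-1},{"dx":0.006,"dy":-0.003,"dz":-0.05,"ax":0,"ay":0.4,"az":0,"fingers":-1}]' 80; python3 -c "
from h import *
rel(cab(-.06,-.06,.17),.071)
s,r=st()
im,d=cam('scene');P,u,v=pts('scene',d);L=(P-s['tool_pos'])@r.as_matrix()
q=L[(np.hypot(L[:,0],L[:,1])<.035)&(L[:,2]>.003)&(L[:,2]<.05)];print('held: z pct',np.percentile(q[:,2],[5,50,95]) if len(q) else 0,q.mean(0),len(q))
"
```

```text
time: 22.3
tool_pos: [0.5403, 0.2503, 0.1748]
tcp_rot: [-3.137, -0.111, -0.009]
wrist_force: [-0.4, 0.1, -3.9]
width: 0.24
t 22.3 tcp [0.5403 0.2503 0.1748] R [[0.997, 0.071, 0.006], [0.071, -0.997, 0.003], [0.006, -0.002, -1.0]] w 0.24 F [-0.4  0.1 -3.9] q [0.39 0.15 1.84 0.   1.14 1.89]
d [0.0299 0.3228 0.0042]
a [-0.14 -0.35 -0.01]
t 22.3 tcp [0.5403 0.2503 0.1748] R [[0.997, 0.071, 0.006], [0.071, -0.997, 0.003], [0.006, -0.002, -1.0]] w 0.24 F [-0.4  0.1 -3.9] q [0.39 0.15 1.84 0.   1.14 1.89]
held: z pct [0.01672121 0.02156767 0.03025389] [ 0.00977723 -0.00692092  0.02174022] 214
```

```bash
python3 -m inch '[{"dx":0.006,"dy":0.05,"dz":0,"ax":0,"ay":-0.3,"az":0,"fingers":-1},{"dx":0.012,"dy":0.1,"dz":0,"ax":0,"ay":-0.3,"az":0,"fingers":-1},{"dx":0.018,"dy":0.15,"dz":0,"ax":0,"ay":-0.3,"az":0,"fingers":-1},{"dx":0.024,"dy":0.2,"dz":0,"ax":0,"ay":-0.3,"az":0,"fingers":-1},{"dx":0.03,"dy":0.25,"dz":0,"ax":0,"ay":-0.3,"az":0,"fingers":-1},{"dx":0.03,"dy":0.3,"dz":0,"ax":0,"ay":-0.3,"az":0,"fingers":-1},{"dx":0.03,"dy":0.323,"dz":0.02,"ax":0,"ay":-0.3,"az":0,"fingers":-1},{"dx":0.03,"dy":0.323,"dz":0.05,"ax":0,"ay":-0.3,"az":0,"fingers":-1},{"dx":0.03,"dy":0.323,"dz":0.05,"ax":0,"ay":-0.3,"az":0,"fingers":-1},{"dx":0.03,"dy":0.323,"dz":0.05,"ax":0,"ay":-0.3,"az":0,"fingers":-1}]' 80; python3 -c "
from h import *
rel(cab(-.06,-.06,.0455),.071)
s,r=st()
im,d=cam('scene','s6.png');P,u,v=pts('scene',d);L=(P-s['tool_pos'])@r.as_matrix()
q=L[(np.hypot(L[:,0],L[:,1])<.035)&(L[:,2]>.003)&(L[:,2]<.05)];print('held: z pct',np.percentile(q[:,2],[5,50,95]) if len(q) else 0,q.mean(0),len(q))
C=(P[:,:2]-O)@Cab;f=(abs(C[:,1])<.11)&(C[:,0]<-.01)&(C[:,0]>-.1)&(P[:,2]<.03)&(P[:,2]>-.01);print('floor z',np.median(P[f,2]),f.sum())
cv2.imwrite('pics/z6.png',cv2.resize(im[150:330,130:330],None,fx=3,fy=3))
"
```

```text
time: 23.6
tool_pos: [0.5905, -0.0701, 0.1205]
tcp_rot: [-3.138, -0.112, 0.01]
wrist_force: [1.1, 0.5, -1.9]
width: 0.235
t 23.6 tcp [ 0.5905 -0.0701  0.1205] R [[0.997, 0.071, -0.006], [0.071, -0.997, 0.001], [-0.006, -0.001, -1.0]] w 0.235 F [ 1.1  0.5 -1.9] q [-0.16  0.21  1.88 -0.    1.05  1.34]
d [ 0.0031 -0.0002  0.075 ]
a [-0.08  0.36  0.01]
t 23.6 tcp [ 0.5905 -0.0701  0.1205] R [[0.997, 0.071, -0.006], [0.071, -0.997, 0.001], [-0.006, -0.001, -1.0]] w 0.235 F [ 1.1  0.5 -1.9] q [-0.16  0.21  1.88 -0.    1.05  1.34]
held: z pct [0.01589848 0.02126122 0.02833296] [ 0.00356463 -0.0093121   0.02144078] 194
floor z 0.01451954755014483 1624
```

View pics/z6.png

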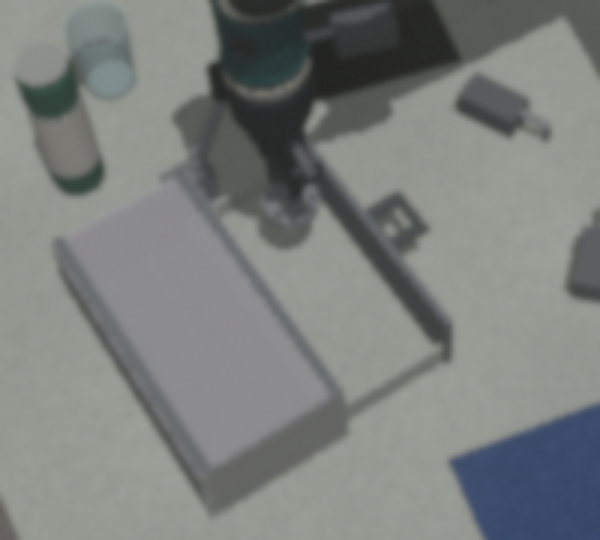

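The part hangs at (285,215), upright over the right half of the open tray. Lower it and release.

```bash
python3 -m inch '[{"dx":0.003,"dy":0,"dz":0.03,"ax":0,"ay":0.3,"az":0,"fingers":-1},{"dx":0.003,"dy":0,"dz":0.055,"ax":0,"ay":0.3,"az":0,"fingers":-1},{"dx":0.003,"dy":0,"dz":0.068,"ax":0,"ay":0.3,"az":0,"fingers":-1},{"dx":0.003,"dy":0,"dz":0.075,"ax":0,"ay":0.3,"az":0,"fingers":-1},{"dx":0.003,"dy":0,"dz":0.076,"ax":0,"ay":0.3,"az":0,"fingers":-1},{"dx":0.003,"dy":0,"dz":0.076,"ax":0,"ay":0.3,"az":0,"fingers":0},{"dx":0.003,"dy":0,"dz":0.076,"ax":0,"ay":0.3,"az":0,"fingers":0},{"dx":0.003,"dy":0,"dz":0.076,"ax":0,"ay":0.3,"az":0,"fingers":0},{"dx":0.003,"dy":0,"dz":0.05,"ax":0,"ay":0.3,"az":0,"fingers":0},{"dx":0.003,"dy":0,"dz":0.0,"ax":0,"ay":0.3,"az":0,"fingers":0},{"dx":0.003,"dy":0,"dz":-0.06,"ax":0,"ay":0.3,"az":0,"fingers":0.2},{"dx":0.003,"dy":0,"dz":-0.08,"ax":0,"ay":0.3,"az":0,"fingers":0.2}]' 80; python3 -c "
from h import *
for n in ('scene','top'):
    im,d=cam(n);P,u,v=pts(n,d);C=(P[:,:2]-O)@Cab
    f=(abs(C[:,1])<.125)&(C[:,0]<-.01)&(C[:,0]>-.1)&(P[:,2]<.087)&(P[:,2]>.072);print(n,'placed stem top',np.r_[C[f].mean(0),P[f,2].mean()] if f.any() else 0,f.sum())
    q=P[(np.hypot(P[:,0]-.443,P[:,1]-.367)<.06)&(P[:,2]>.063)&(P[:,2]<.08)];print('part',q.mean(0) if len(q) else 0,len(q))
rel([.444,.367,.12],.071)
"
```

```text
time: 25.15
tool_pos: [0.5974, -0.0704, 0.2071]
tcp_rot: [3.139, 0.112, 0.014]
wrist_force: [-0.0, -0.4, 0.1]
width: 0.599
scene placed stem top [-0.05729938 -0.05783568  0.08102343] 50
part [0.44546249 0.36704822 0.0711621 ] 59
top placed stem top [-0.0589983  -0.05655518  0.08185154] 39
part [0.44262989 0.36741977 0.07204719] 50
t 25.25 tcp [ 0.5968 -0.0703  0.2053] R [[0.997, 0.071, 0.008], [0.071, -0.997, -0.0], [0.008, 0.001, -1.0]] w 0.603 F [ 0.3 -0.7  0.5] q [-0.16  0.14  1.8   0.    1.19  1.34]
d [-0.1219 -0.4471  0.0842]
a [ 0.03 -0.43  0.02]
```

```bash
python3 -m inch '[{"dx":-0.122,"dy":-0.447,"dz":0,"ax":0,"ay":-0.3,"az":0,"fingers":0.2},{"dx":-0.122,"dy":-0.447,"dz":0,"ax":0,"ay":-0.3,"az":0,"fingers":0.2},{"dx":-0.122,"dy":-0.447,"dz":0,"ax":0,"ay":-0.3,"az":0,"fingers":0.2},{"dx":-0.122,"dy":-0.447,"dz":0,"ax":0,"ay":-0.3,"az":0,"fingers":0.2},{"dx":-0.122,"dy":-0.447,"dz":0,"ax":0,"ay":-0.3,"az":0,"fingers":0.2},{"dx":-0.122,"dy":-0.447,"dz":0,"ax":0,"ay":-0.3,"az":0,"fingers":0.2},{"dx":-0.122,"dy":-0.447,"dz":0,"ax":0,"ay":-0.3,"az":0,"fingers":0.2},{"dx":-0.122,"dy":-0.447,"dz":0,"ax":0,"ay":-0.3,"az":0,"fingers":0.2},{"dx":-0.122,"dy":-0.447,"dz":0.04,"ax":0,"ay":-0.3,"az":0,"fingers":0.2},{"dx":-0.122,"dy":-0.447,"dz":0.084,"ax":0,"ay":-0.3,"az":0,"fingers":0.2},{"dx":-0.122,"dy":-0.447,"dz":0.084,"ax":0,"ay":-0.3,"az":0,"fingers":0.2}]' 60; python3 -c "
from h import *
rel([.444,.367,.034],.071)
"
```

```text
time: 26.62
tool_pos: [0.4391, 0.3635, 0.1133]
tcp_rot: [3.131, 0.113, -0.014]
wrist_force: [-0.2, -0.2, 0.1]
width: 0.599
t 26.62 tcp [0.4391 0.3635 0.1133] R [[0.997, 0.072, -0.009], [0.072, -0.997, -0.009], [-0.009, 0.008, -1.0]] w 0.599 F [-0.2 -0.2  0.1] q [ 0.65  0.18  1.94 -0.    1.04  2.15]
d [ 0.0058 -0.0038  0.0793]
a [0.46 0.52 0.05]
```

```bash
python3 -m inch '[{"dx":0.006,"dy":-0.003,"dz":0.03,"ax":0.4,"ay":0.5,"az":0,"fingers":0.2},{"dx":0.006,"dy":-0.003,"dz":0.06,"ax":0.4,"ay":0.5,"az":0,"fingers":0.2},{"dx":0.006,"dy":-0.003,"dz":0.079,"ax":0.4,"ay":0.5,"az":0,"fingers":0.2},{"dx":0.006,"dy":-0.003,"dz":0.079,"ax":0.4,"ay":0.5,"az":0,"fingers":0.2},{"dx":0.006,"dy":-0.003,"dz":0.079,"ax":0.4,"ay":0.5,"az":0,"fingers":-1},{"dx":0.006,"dy":-0.003,"dz":0.079,"ax":0.4,"ay":0.5,"az":0,"fingers":-1},{"dx":0.006,"dy":-0.003,"dz":0.079,"ax":0.4,"ay":0.5,"az":0,"fingers":-1},{"dx":0.006,"dy":-0.003,"dz":0.079,"ax":0.4,"ay":0.5,"az":0,"fingers":-1},{"dx":0.006,"dy":-0.003,"dz":0.079,"ax":0.4,"ay":0.5,"az":0,"fingers":-1},{"dx":0.006,"dy":-0.003,"dz":0.04,"ax":0.4,"ay":0.5,"az":0,"fingers":-1},{"dx":0.006,"dy":-0.003,"dz":-0.02,"ax":0.4,"ay":0.5,"az":0,"fingers":-1},{"dx":0.006,"dy":-0.003,"dz":-0.06,"ax":0.4,"ay":0.5,"az":0,"fingers":-1},{"dx":0.006,"dy":-0.003,"dz":-0.06,"ax":0.4,"ay":0.5,"az":0,"fingers":-1}]' 80; python3 -c "
from h import *
rel(cab(-.06,.06,.17),.071)
"
```

```text
time: 28.25
tool_pos: [0.4477, 0.3692, 0.1775]
tcp_rot: [-3.136, -0.113, -0.01]
wrist_force: [-0.4, 0.7, -3.3]
width: 0.239
t 28.25 tcp [0.4477 0.3692 0.1775] R [[0.997, 0.072, 0.006], [0.072, -0.997, 0.004], [0.007, -0.004, -1.0]] w 0.239 F [-0.4  0.7 -3.3] q [ 0.65  0.12  1.87 -0.    1.14  2.15]
d [0.1136 0.3281 0.0071]
a [-0.2  -0.37  0.05]
```

```bash
python3 -m inch '[{"dx":0.017,"dy":0.05,"dz":0,"ax":-0.2,"ay":-0.3,"az":0,"fingers":-1},{"dx":0.034,"dy":0.1,"dz":0,"ax":-0.2,"ay":-0.3,"az":0,"fingers":-1},{"dx":0.051,"dy":0.15,"dz":0,"ax":-0.2,"ay":-0.3,"az":0,"fingers":-1},{"dx":0.069,"dy":0.2,"dz":0,"ax":-0.2,"ay":-0.3,"az":0,"fingers":-1},{"dx":0.087,"dy":0.25,"dz":0,"ax":-0.2,"ay":-0.3,"az":0,"fingers":-1},{"dx":0.104,"dy":0.3,"dz":0,"ax":-0.2,"ay":-0.3,"az":0,"fingers":-1},{"dx":0.113,"dy":0.328,"dz":0.02,"ax":-0.2,"ay":-0.3,"az":0,"fingers":-1},{"dx":0.113,"dy":0.328,"dz":0.05,"ax":-0.2,"ay":-0.3,"az":0,"fingers":-1},{"dx":0.113,"dy":0.328,"dz":0.05,"ax":-0.2,"ay":-0.3,"az":0,"fingers":-1},{"dx":0.113,"dy":0.328,"dz":0.05,"ax":-0.2,"ay":-0.3,"az":0,"fingers":-1}]' 80; python3 -c "
from h import *
rel(cab(-.06,.06,.0455),.071)
s,r=st()
im,d=cam('scene');P,u,v=pts('scene',d);L=(P-s['tool_pos'])@r.as_matrix()
q=L[(np.hypot(L[:,0],L[:,1])<.035)&(L[:,2]>.003)&(L[:,2]<.05)];print('held: z pct',np.percentile(q[:,2],[5,50,95]) if len(q) else 0,q.mean(0),len(q))
"
```

```text
time: 29.5
tool_pos: [0.5834, 0.0507, 0.1262]
tcp_rot: [-3.139, -0.114, 0.001]
wrist_force: [1.1, 0.3, -2.9]
width: 0.235
t 29.5 tcp [0.5834 0.0507 0.1262] R [[0.997, 0.072, -0.001], [0.072, -0.997, 0.0], [-0.001, -0.0, -1.0]] w 0.235 F [ 1.1  0.3 -2.9] q [0.04 0.18 1.9  0.   1.05 1.54]
d [0.0012 0.0006 0.0807]
a [-0.01  0.04  0.08]
t 29.5 tcp [0.5834 0.0507 0.1262] R [[0.997, 0.072, -0.001], [0.072, -0.997, 0.0], [-0.001, -0.0, -1.0]] w 0.235 F [ 1.1  0.3 -2.9] q [0.04 0.18 1.9  0.   1.05 1.54]
held: z pct [0.01454578 0.0210543  0.02990484] [ 0.00588505 -0.00848961  0.02119433] 200
```

```bash
python3 -m inch '[{"dx":0.001,"dy":0,"dz":0.03,"ax":0,"ay":0,"az":0,"fingers":-1},{"dx":0.001,"dy":0,"dz":0.055,"ax":0,"ay":0,"az":0,"fingers":-1},{"dx":0.001,"dy":0,"dz":0.072,"ax":0,"ay":0,"az":0,"fingers":-1},{"dx":0.001,"dy":0,"dz":0.08,"ax":0,"ay":0,"az":0,"fingers":-1},{"dx":0.001,"dy":0,"dz":0.082,"ax":0,"ay":0,"az":0,"fingers":-1},{"dx":0.001,"dy":0,"dz":0.082,"ax":0,"ay":0,"az":0,"fingers":0},{"dx":0.001,"dy":0,"dz":0.082,"ax":0,"ay":0,"az":0,"fingers":0},{"dx":0.001,"dy":0,"dz":0.082,"ax":0,"ay":0,"az":0,"fingers":0},{"dx":0.001,"dy":0,"dz":0.05,"ax":0,"ay":0,"az":0,"fingers":0},{"dx":0.001,"dy":0,"dz":0.0,"ax":0,"ay":0,"az":0,"fingers":0},{"dx":0.001,"dy":0,"dz":-0.06,"ax":0,"ay":0,"az":0,"fingers":0},{"dx":-0.06,"dy":0,"dz":-0.08,"ax":0,"ay":0,"az":0,"fingers":-1},{"dx":-0.12,"dy":0,"dz":-0.08,"ax":0,"ay":0,"az":0,"fingers":-1},{"dx":-0.18,"dy":0.03,"dz":-0.08,"ax":0,"ay":0,"az":0,"fingers":-1},{"dx":-0.18,"dy":0.06,"dz":-0.08,"ax":0,"ay":0,"az":0,"fingers":-1},{"dx":-0.18,"dy":0.06,"dz":-0.08,"ax":0,"ay":0,"az":0,"fingers":-1}]' 80; python3 -c "
from h import *
ims=[]
for n in ('scene','top'):
    im,d=cam(n);ims.append(im);P,u,v=pts(n,d);C=(P[:,:2]-O)@Cab
    for sg in (1,-1):
        f=(abs(sg*C[:,1]-.06)<.05)&(C[:,0]<-.01)&(C[:,0]>-.1)&(P[:,2]<.087)&(P[:,2]>.072);print(n,'stem top',np.r_[C[f].mean(0),P[f,2].mean()] if f.any() else 0,f.sum())
    f=(abs(C[:,1])<.035)&(C[:,0]<-.13)&(C[:,0]>-.2)&(P[:,2]<.067)&(P[:,2]>.055);print('tongue x',np.percentile(C[f][:,0],[2,98]) if f.any() else 0,f.sum())
print('tgt');rel(cab(-.21,0,.12),.071)
cv2.imwrite('pics/z7.png',np.hstack([cv2.resize(ims[0][140:360,130:380],None,fx=1.6,fy=1.6),cv2.resize(ims[1][80:300,180:430],None,fx=1.6,fy=1.6)]))
"
```

```text
time: 31.55
tool_pos: [0.4084, -0.0233, 0.2074]
tcp_rot: [3.139, 0.109, 0.005]
wrist_force: [-0.3, 0.2, -0.3]
width: -0.001
scene stem top [-0.05793734  0.06314743  0.08073363] 50
scene stem top [-0.05634868 -0.0576506   0.08128765] 45
tongue x [-0.16859246 -0.13138917] 153
top stem top [-0.06012025  0.06358116  0.08225012] 49
top stem top [-0.05889978 -0.05633064  0.08220365] 37
tongue x [-0.14289371 -0.13022933] 35
tgt
t 31.65 tcp [ 0.4093 -0.022   0.2074] R [[0.997, 0.071, 0.002], [0.071, -0.997, 0.001], [0.003, -0.0, -1.0]] w -0.003 F [ 0.2 -0.5  1. ] q [-0.12 -0.24  2.16  0.    1.22  1.38]
d [0.0297 0.0005 0.0875]
a [-0.02 -0.14  0.02]
```

View pics/z7.png

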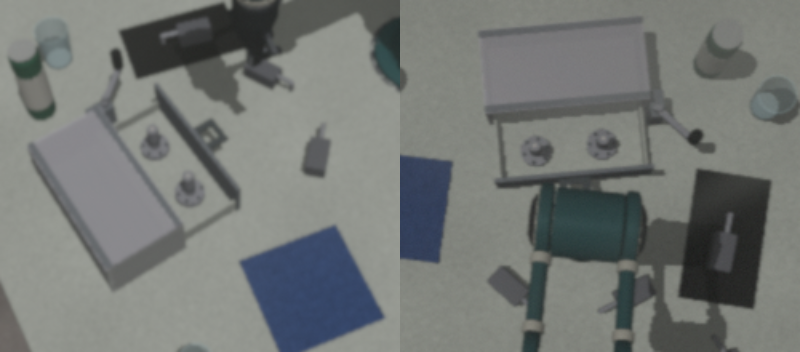

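Both parts stand in the tray, at (155,145) and (190,190) in the left image. The hook stands on its mat and the latch is clear (10 pictures). Now lower in front of the tongue.

```bash
python3 -m inch '[{"dx":0.03,"dy":0,"dz":0.05,"ax":0,"ay":0,"az":0,"fingers":-1},{"dx":0.03,"dy":0,"dz":0.1,"ax":0,"ay":0,"az":0,"fingers":-1},{"dx":0.03,"dy":0,"dz":0.14,"ax":0,"ay":0,"az":0,"fingers":-1},{"dx":0.03,"dy":0,"dz":0.16,"ax":0,"ay":0,"az":0,"fingers":-1},{"dx":0.03,"dy":0,"dz":0.16,"ax":0,"ay":0,"az":0,"fingers":-1}]' 80; python3 -c "
from h import *
rel(cab(-.07,0,.047),.071)"
```

```text
time: 32.28
tool_pos: [0.4381, -0.0187, 0.0454]
tcp_rot: [-3.138, -0.114, 0.004]
wrist_force: [-0.0, -0.1, 0.3]
width: -0.003
t 32.27 tcp [ 0.4381 -0.0187  0.0454] R [[0.997, 0.072, -0.003], [0.072, -0.997, 0.001], [-0.003, -0.002, -1.0]] w -0.003 F [-0.  -0.1  0.3] q [-0.1   0.02  2.26  0.    0.86  1.4 ]
d [ 0.1409  0.0019 -0.0019]
a [-0.09  0.15  0.08]
```

```bash
python3 -m inch '[{"dx":0.01,"dy":0,"dz":0,"ax":0,"ay":0,"az":0,"fingers":-1},{"dx":0.018,"dy":0,"dz":0,"ax":0,"ay":0,"az":0,"fingers":-1},{"dx":0.026,"dy":0,"dz":0,"ax":0,"ay":0,"az":0,"fingers":-1},{"dx":0.034,"dy":0,"dz":0,"ax":0,"ay":0,"az":0,"fingers":-1},{"dx":0.042,"dy":0,"dz":0,"ax":0,"ay":0,"az":0,"fingers":-1},{"dx":0.05,"dy":0,"dz":0,"ax":0,"ay":0,"az":0,"fingers":-1},{"dx":0.058,"dy":0,"dz":0,"ax":0,"ay":0,"az":0,"fingers":-1},{"dx":0.066,"dy":0,"dz":0,"ax":0,"ay":0,"az":0,"fingers":-1},{"dx":0.074,"dy":0,"dz":0,"ax":0,"ay":0,"az":0,"fingers":-1},{"dx":0.082,"dy":0,"dz":0,"ax":0,"ay":0,"az":0,"fingers":-1},{"dx":0.09,"dy":0.001,"dz":0,"ax":0,"ay":0,"az":0,"fingers":-1},{"dx":0.098,"dy":0.001,"dz":0,"ax":0,"ay":0,"az":0,"fingers":-1},{"dx":0.106,"dy":0.001,"dz":0,"ax":0,"ay":0,"az":0,"fingers":-1},{"dx":0.114,"dy":0.001,"dz":0,"ax":0,"ay":0,"az":0,"fingers":-1},{"dx":0.122,"dy":0.001,"dz":0,"ax":0,"ay":0,"az":0,"fingers":-1},{"dx":0.128,"dy":0.001,"dz":0,"ax":0,"ay":0,"az":0,"fingers":-1},{"dx":0.132,"dy":0.001,"dz":0,"ax":0,"ay":0,"az":0,"fingers":-1},{"dx":0.132,"dy":0.001,"dz":0,"ax":0,"ay":0,"az":0,"fingers":-1}]' 80; python3 -c "
from h import *
st();tray();tray('top')"
```

```text
time: 34.52
tool_pos: [0.5709, -0.0104, 0.0454]
tcp_rot: [-3.138, -0.114, 0.001]
wrist_force: [0.6, -0.3, 0.1]
width: -0.0
t 34.52 tcp [ 0.5709 -0.0104  0.0454] R [[0.997, 0.072, -0.001], [0.072, -0.997, 0.001], [-0.001, -0.001, -1.0]] w -0.0 F [ 0.6 -0.3  0.1] q [-0.06  0.25  1.99  0.    0.9   1.44]
panel top x scene [-0.0158 -0.0112 -0.0077] 242
panel top x top [-0.0173 -0.0136 -0.009 ] 110
```

```bash
python3 -m inch '[{"dx":0.004,"dy":0,"dz":0,"ax":0,"ay":0,"az":0,"fingers":-1},{"dx":0.008,"dy":0,"dz":0,"ax":0,"ay":0,"az":0,"fingers":-1},{"dx":0.011,"dy":0,"dz":0,"ax":0,"ay":0,"az":0,"fingers":-1},{"dx":0.012,"dy":0,"dz":0,"ax":0,"ay":0,"az":0,"fingers":-1},{"dx":0.012,"dy":0,"dz":0,"ax":0,"ay":0,"az":0,"fingers":-1}]' 80; python3 -c "
from h import *
st();tray();tray('top')"
```

```text
time: 35.25
tool_pos: [0.5808, -0.0096, 0.0452]
tcp_rot: [-3.138, -0.114, 0.008]
wrist_force: [-6.2, -1.3, 3.4]
width: -0.001
t 35.25 tcp [ 0.5808 -0.0096  0.0452] R [[0.997, 0.072, -0.005], [0.072, -0.997, 0.001], [-0.005, -0.001, -1.0]] w -0.001 F [-6.2 -1.3  3.4] q [-0.06  0.27  1.96  0.    0.91  1.44]
panel top x scene [-0.0066 -0.0037 -0.0013] 139
panel top x top [-0.0077 -0.0052 -0.0004] 99
```

```bash
python3 -m inch '[{"dx":0.005,"dy":0,"dz":0,"ax":0,"ay":0,"az":0,"fingers":-1},{"dx":0.006,"dy":0,"dz":0,"ax":0,"ay":0,"az":0,"fingers":-1},{"dx":0.006,"dy":0,"dz":0,"ax":0,"ay":0,"az":0,"fingers":-1}]' 80; python3 -c "
from h import *
st();tray();P=cab(-.018,-.158);print(P)
k=np.array([.5866,-.2268]);print('knob vs pivot cab',Cab.T@(k-P))"
```

```text
time: 35.72
tool_pos: [0.5808, -0.0095, 0.0445]
tcp_rot: [-3.138, -0.115, 0.029]
wrist_force: [-17.8, -2.5, 12.2]
width: -0.002
t 35.73 tcp [ 0.5808 -0.0095  0.0445] R [[0.997, 0.073, -0.018], [0.073, -0.997, 0.001], [-0.018, -0.002, -1.0]] w -0.002 F [-17.8  -2.5  12.2] q [-0.06  0.28  1.96 -0.    0.92  1.44]
panel top x scene [-0.0065 -0.0038 -0.0011] 134
[ 0.64187523 -0.16429844]
knob vs pivot cab [-0.05956985 -0.05842284]
```

```bash
python3 -m inch '[{"dx":-0.03,"dy":0,"dz":0,"ax":0,"ay":-1.2,"az":0,"fingers":-1},{"dx":-0.06,"dy":0,"dz":0,"ax":0,"ay":-1.2,"az":0,"fingers":-1},{"dx":-0.06,"dy":0,"dz":-0.05,"ax":0,"ay":-1.2,"az":0,"fingers":-1},{"dx":-0.06,"dy":0,"dz":-0.1,"ax":0,"ay":-1.2,"az":0,"fingers":-1},{"dx":-0.06,"dy":0,"dz":-0.16,"ax":0,"ay":-1.2,"az":0,"fingers":-1},{"dx":-0.06,"dy":0,"dz":-0.16,"ax":0,"ay":-1.2,"az":0,"fingers":-1}]' 20; python3 - <<'E'
from h import *
tray()
P0=cab(-.018,-.158)
for n in('scene','top'):
    im,d=cam(n);P,u,v=pts(n,d)
    k=P[(P[:,2]>.128)&(P[:,2]<.143)&(abs(P[:,0]-.587)<.04)&(abs(P[:,1]+.227)<.04)];print(n,len(k),k.mean(0),Cab.T@(k.mean(0)[:2]-P0),'ang',np.arctan2(*( -1*np.array([1,-1])*(Cab.T@(k.mean(0)[:2]-P0)))))
rel([.5866,-.2268,.2],.071)
E
```

```text
time: 36.52
tool_pos: [0.5292, -0.0144, 0.2127]
tcp_rot: [3.138, 0.115, -0.039]
wrist_force: [0.7, 0.4, -0.1]
width: 0.0
panel top x scene [-0.0065 -0.004  -0.0012] 133
scene 39 [ 0.58934866 -0.22176568  0.13485076] [-0.05647098 -0.05359619] ang 2.3300819667347357
top 52 [ 0.58701795 -0.22166141  0.13619965] [-0.05878841 -0.05332684] ang 2.3075190684402695
t 36.67 tcp [ 0.5238 -0.014   0.2052] R [[0.997, 0.073, -0.039], [0.073, -0.997, -0.001], [-0.039, -0.002, -0.999]] w -0.001 F [ 0.3  0.4 -0.4] q [-0.07  0.02  1.93 -0.    1.23  1.43]
d [0.0472 0.2168 0.003 ]
a [-0.1   2.22  0.11]
```

```bash
python3 -m inch '[{"dx":0.012,"dy":0.055,"dz":0,"ax":0,"ay":2.2,"az":0,"fingers":0.2},{"dx":0.024,"dy":0.11,"dz":0,"ax":0,"ay":2.2,"az":0,"fingers":0.2},{"dx":0.036,"dy":0.165,"dz":0,"ax":0,"ay":2.2,"az":0,"fingers":0.2},{"dx":0.049,"dy":0.212,"dz":0,"ax":0,"ay":2.2,"az":0,"fingers":0.2},{"dx":0.049,"dy":0.212,"dz":0,"ax":0,"ay":2.2,"az":0,"fingers":0.2},{"dx":0.049,"dy":0.212,"dz":0,"ax":0,"ay":2.2,"az":0,"fingers":0.2}]' 20; python3 -c "
from h import *
rel([.588,-.2217,.108],.071)"
```

```text
time: 37.42
tool_pos: [0.5869, -0.2211, 0.2005]
tcp_rot: [-3.135, -0.113, 0.007]
wrist_force: [0.4, 0.1, -0.3]
width: 0.6
t 37.42 tcp [ 0.5869 -0.2211  0.2005] R [[0.997, 0.072, -0.004], [0.072, -0.997, 0.004], [-0.004, -0.004, -1.0]] w 0.6 F [ 0.4  0.1 -0.3] q [-0.4   0.2   1.74  0.    1.21  1.1 ]
d [0.0015 0.001  0.0925]
a [-0.24  0.23  0.08]
```

```bash
python3 -m inch '[{"dx":0.0015,"dy":0.001,"dz":0.05,"ax":-0.2,"ay":0.2,"az":0,"fingers":0.2},{"dx":0.0015,"dy":0.001,"dz":0.08,"ax":-0.2,"ay":0.2,"az":0,"fingers":0.2},{"dx":0.0015,"dy":0.001,"dz":0.0925,"ax":-0.2,"ay":0.2,"az":0,"fingers":0.2},{"dx":0.0015,"dy":0.001,"dz":0.0925,"ax":-0.2,"ay":0.2,"az":0,"fingers":0.2},{"dx":0.0015,"dy":0.001,"dz":0.0925,"ax":-0.2,"ay":0.2,"az":0,"fingers":-1},{"dx":0.0015,"dy":0.001,"dz":0.0925,"ax":-0.2,"ay":0.2,"az":0,"fingers":-1},{"dx":0.0015,"dy":0.001,"dz":0.0925,"ax":-0.2,"ay":0.2,"az":0,"fingers":-1},{"dx":0.0015,"dy":0.001,"dz":0.0925,"ax":-0.2,"ay":0.2,"az":0,"fingers":-1},{"dx":0.0015,"dy":0.001,"dz":0.0925,"ax":-0.2,"ay":0.2,"az":0,"fingers":-1}]' 20; python3 -c "
from h import *
s,r=st();P=cab(-.018,-.158);k=Cab.T@(s['tool_pos'][:2]-P);a0=np.arctan2(-k[0],k[1]);print(k,a0)
for a in np.r_[np.arange(2.2,0,-.2),0,-.03]:
    w=np.r_[P+Cab@(np.hypot(*k)*np.array([-np.sin(a),np.cos(a)])),s['tool_pos'][2]]
    print(round(a,2),np.round(r.inv().apply(w-s['tool_pos']),3))
"
```

```text
time: 38.55
tool_pos: [0.589, -0.2227, 0.11]
tcp_rot: [3.138, 0.113, 0.003]
wrist_force: [-2.4, -1.7, 5.5]
width: 0.246
t 38.55 tcp [ 0.589  -0.2227  0.11  ] R [[0.997, 0.072, 0.002], [0.072, -0.997, -0.001], [0.002, 0.001, -1.0]] w 0.246 F [-2.4 -1.7  5.5] q [-0.4   0.28  1.82 -0.    1.04  1.1 ]
[-0.05691227 -0.05445668] 2.334148988404115
2.2 [-0.007 -0.008 -0.   ]
2.0 [-0.015 -0.022 -0.   ]
1.8 [-0.02  -0.037 -0.   ]
1.6 [-0.022 -0.052 -0.   ]
1.4 [-0.021 -0.068 -0.   ]
1.2 [-0.016 -0.083 -0.   ]
1.0 [-0.009 -0.097 -0.   ]
0.8 [ 0.001 -0.109 -0.   ]
0.6 [ 0.013 -0.119 -0.   ]
0.4 [ 0.026 -0.127 -0.   ]
0.2 [ 0.041 -0.132 -0.   ]
0.0 [ 0.057 -0.133 -0.   ]
-0.03 [ 0.059 -0.133 -0.   ]
```

```bash
python3 -m inch '[{"dx":-0.007,"dy":-0.008,"dz":0,"ax":0,"ay":0,"az":0,"fingers":-1},{"dx":-0.015,"dy":-0.022,"dz":0,"ax":0,"ay":0,"az":0,"fingers":-1},{"dx":-0.02,"dy":-0.037,"dz":0,"ax":0,"ay":0,"az":0,"fingers":-1},{"dx":-0.022,"dy":-0.052,"dz":0,"ax":0,"ay":0,"az":0,"fingers":-1},{"dx":-0.021,"dy":-0.068,"dz":0,"ax":0,"ay":0,"az":0,"fingers":-1},{"dx":-0.016,"dy":-0.083,"dz":0,"ax":0,"ay":0,"az":0,"fingers":-1},{"dx":-0.009,"dy":-0.097,"dz":0,"ax":0,"ay":0,"az":0,"fingers":-1},{"dx":0.001,"dy":-0.109,"dz":0,"ax":0,"ay":0,"az":0,"fingers":-1},{"dx":0.013,"dy":-0.119,"dz":0,"ax":0,"ay":0,"az":0,"fingers":-1},{"dx":0.026,"dy":-0.127,"dz":0,"ax":0,"ay":0,"az":0,"fingers":-1},{"dx":0.041,"dy":-0.132,"dz":0,"ax":0,"ay":0,"az":0,"fingers":-1},{"dx":0.057,"dy":-0.132,"dz":0,"ax":0,"ay":0,"az":0,"fingers":-1},{"dx":0.06,"dy":-0.132,"dz":0,"ax":0,"ay":0,"az":0,"fingers":-1},{"dx":0.06,"dy":-0.132,"dz":0,"ax":0,"ay":0,"az":0,"fingers":-1}]' 20; python3 -c "
from h import *
s,r=st();print(Cab.T@(s['tool_pos'][:2]-cab(-.018,-.158)))"
```

```text
time: 40.3
tool_pos: [0.6335, -0.0879, 0.1089]
tcp_rot: [3.137, 0.115, -0.021]
wrist_force: [-19.7, -10.0, 12.5]
width: 0.248
t 40.3 tcp [ 0.6335 -0.0879  0.1089] R [[0.997, 0.074, -0.013], [0.074, -0.997, -0.003], [-0.013, 0.002, -1.0]] w 0.248 F [-19.7 -10.   12.5] q [-0.17  0.3   1.79 -0.01  1.06  1.33]
[-0.00297452  0.07681554]
```

```bash
python3 -m inch '[{"dx":0,"dy":0,"dz":0,"ax":0,"ay":0,"az":0,"fingers":0.2},{"dx":0,"dy":0,"dz":0,"ax":0,"ay":0,"az":0,"fingers":0.2},{"dx":0,"dy":0,"dz":0,"ax":0,"ay":0,"az":0,"fingers":0.2},{"dx":0,"dy":0,"dz":-0.05,"ax":0,"ay":0,"az":0,"fingers":0.2},{"dx":0,"dy":0,"dz":-0.1,"ax":0,"ay":0,"az":0,"fingers":0.2},{"dx":-0.05,"dy":-0.05,"dz":-0.12,"ax":0,"ay":0,"az":0,"fingers":0.2},{"dx":-0.1,"dy":-0.1,"dz":-0.12,"ax":0,"ay":0,"az":0,"fingers":0.2},{"dx":-0.15,"dy":-0.15,"dz":-0.12,"ax":0,"ay":0,"az":0,"fingers":0.2},{"dx":-0.17,"dy":-0.2,"dz":-0.12,"ax":0,"ay":0,"az":0,"fingers":0.2},{"dx":-0.17,"dy":-0.25,"dz":-0.12,"ax":0,"ay":0,"az":0,"fingers":0.2},{"dx":-0.17,"dy":-0.3,"dz":-0.12,"ax":0,"ay":0,"az":0,"fingers":0.2},{"dx":-0.17,"dy":-0.3,"dz":-0.12,"ax":0,"ay":0,"az":0,"fingers":0.2},{"dx":-0.17,"dy":-0.3,"dz":-0.12,"ax":0,"ay":0,"az":0,"fingers":0.2}]' 20; python3 - <<'E'
from h import *
st()
P0=cab(-.018,-.158);ims=[]
for n in('scene','top'):
    im,d,P,L=tray(n);ims.append(im)
    k=P[(P[:,2]>.128)&(P[:,2]<.143)&(abs(L[:,0]+.018)<.05)&(abs(L[:,1]+.078)<.04)];c=Cab.T@(k.mean(0)[:2]-P0);print(n,len(k),k.mean(0),'ang',np.arctan2(-c[0],c[1]))
    q=P[(P[:,0]>.34)&(P[:,0]<.49)&(P[:,1]>-.35)&(P[:,1]<-.22)&(P[:,2]>.02)&(P[:,2]<.05)];c,s,a=cv2.minAreaRect((q[:,:2]*1000).astype(np.float32));print('hook',c,s,a,np.percentile(q[:,2],[50,95]))
    m=bot.masks_of(n,'hook_mat');m and print(m[0]['p'],np.median(pts(n,d,m[0]['region'])[0],0))
    f=(abs(L[:,1])<.06)&(L[:,0]<-.03)&(L[:,0]>-.09)&(P[:,2]<.067)&(P[:,2]>.055);print('tongue x',np.percentile(L[f][:,0],[2,98]))
cv2.imwrite('pics/z8.png',np.hstack([cv2.resize(ims[0][120:340,110:360],None,fx=1.6,fy=1.6),cv2.resize(ims[1][80:300,190:440],None,fx=1.6,fy=1.6)]))
E
```

```text
time: 41.92
tool_pos: [0.4434, 0.1993, 0.2305]
tcp_rot: [3.136, 0.118, -0.02]
wrist_force: [0.1, -0.0, 0.1]
width: 0.6
t 41.92 tcp [0.4434 0.1993 0.2305] R [[0.997, 0.075, -0.013], [0.075, -0.997, -0.003], [-0.013, 0.002, -1.0]] w 0.6 F [ 0.1 -0.   0.1] q [ 0.37 -0.09  1.99  0.    1.26  1.87]
panel top x scene [-0.0175 -0.0045 -0.0013] 166
scene 45 [ 0.63895231 -0.08482861  0.13544494] ang -0.03423637027948124
hook (414.2917175292969, -284.0068664550781) (45.55134963989258, 107.85467529296875) 77.38663482666016 [0.03657478 0.04256551]
0.6 [ 0.43876306 -0.28465645  0.00349302]
tongue x [-0.05647502 -0.03100064]
panel top x top [-0.0206 -0.0053 -0.0003] 268
top 55 [ 0.63654704 -0.08457564  0.13615146] ang -0.00426526549531424
hook (412.1796569824219, -283.58270263671875) (41.58449172973633, 106.24305725097656) 76.86353302001953 [0.03728076 0.04325961]
0.65 [ 0.42837404 -0.29153843  0.00426684]
tongue x [-0.05665832 -0.03087418]
```

View pics/z8.png

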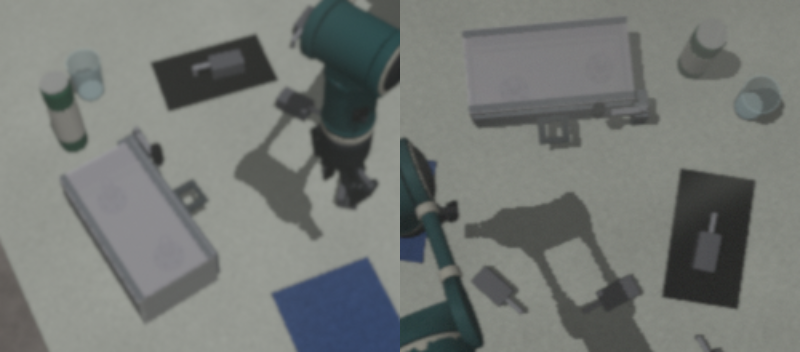

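The tray is home, the latch lies across its front, and both parts show upright through the clear roof. The hook stands on its mat and the arm is clear, so I'm handing in.

```bash
python3 -c "
from workcell import bot
print(bot.finish_job())"
```

```text
the job is handed in; nothing more can be done
None
```

I finished the job and handed it in at about 42 s; no verdict is reported. I swung the latch to about 2.3 rad and pulled the tray to its stop with the hook. Both feedthroughs present went onto the tray floor. I then put the hook back on the black mat, pushed the tray home by its tongue with shut fingers, and swung the latch back across.

**Last checks, both cameras:**
- **Latch:** the knob is back at its starting place, within about 3 mm, which puts the bar at about 0 rad.
- **Tray:** the front panel and tongue are back at their starting position. A firm push of about 18 N moved the tray no further.
- **Feedthroughs:** just after placing, the stem tops measured 81–82 mm high (82 expected). After closing I could only see them faintly through the clear roof, so that last check was by eye.
- **Hook:** standing upright well inside the mat.
- **Beakers and spray can:** the arm kept clear of them. The large beaker and can look unmoved in the last picture. The small beaker was out of that crop, and I didn't re-measure any of the three.
- **Robot:** clear of everything.

None of the checks failed. The two cameras disagreed by 2–3 mm on some positions, which is close to their calibration error. I saw no sign of the grip slackening or of anything being knocked aside.

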